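# Clamp the culture jar with the ratchet lever

## Task

Slide the culture jar with the gold lid along the bench into the jar clamp until it stands against the clamp's back stop, pushing it low down so that it stays upright and on the bench. Then work the clamp's red-posted ratchet lever back and forth until the sprung jaw grips the jar firmly and the lever stops hard; do not force it further, and let go. Do not disturb the other jar, the bottle or the small beaker.

Things in the scene. Friction and masses are not known exactly. Their poses are not given: they have to be found in the camera images.
- jar_gold_center (a point): Centre, half-way up (63 mm above its foot), of the glass culture jar with the gold lid: round, 69 mm in diameter, 127 mm tall, about 0.3 kg. It starts on the bench 10 to 14 cm in front of the pocket and 10 to 13 cm left or right of its mouth; the red-lidded jar stands on the other side (they swap). Pushed above about 45 mm it may tip over.
- jar_red_center (a point): Centre, half-way up, of the glass jar with the red lid, same size; leave it alone.
- bottle_agar: Round clear reagent bottle with white cap, 58 mm in diameter, 103 mm tall, to the right of the clamp; origin at the centre of its foot; leave it alone.
- beaker_50: Small glass beaker, 47 mm in diameter, 57 mm tall, to the right of the work; origin at the centre of its foot; leave it alone.
- clamp: Grey jar clamp bolted to the bench; origin on the bench. x points into its mouth (roughly away from the robot), y left, z up. Right: fixed jaw, 62 mm high, rubber face at y = -0.038, x = -0.016 to 0.056. Behind: back stop, 46 mm high, rubber face at x = 0.035. Left: moving jaw, then the ratchet housing (46 mm high, x -0.063 to 0.057, y 0.093 to 0.167), lever on top.
- pocket (a point): Where the jar's centre (half-way up) belongs once it touches both back stop and fixed jaw; fixed to the clamp at (0.0005, -0.0035, 0.0635). Nothing lies under the jar here: it slides on the bare bench all the way in. The moving jaw pushes it sideways on to the fixed jaw.
- jaw: The moving jaw (46 mm long in x, 6 to 56 mm above the bench) with its sprung rubber pad; it travels towards the fixed jaw (clamp's -y). Origin = the clamp's origin when fully open, and moves with the jaw.
- jaw_face (a point): Middle of the moving jaw's pad face when the pad is not pressed in, 31 mm above the bench; it moves with the jaw. At the start it lies 85 to 96 mm from the fixed jaw's face. The pad yields up to 10 mm (25 N) against springs, then it is hard.
- lever (a joint): Ratchet lever's angle, 0 to 1.2 rad between its stop posts. 0: post nearest the front (clamp's -x); it grows as the post is pushed to the back (clockwise from above); at 0.6 the lever points along the clamp's +y. Growing, its pawl turns the ratchet and the jaw closes 12 mm per rad, at about 6 N on the post; falling, it clicks over teeth 0.35 rad apart (under 4 N) and the jaw stays.
- lever_post (a point): Centre of the top of the upright red post at the lever's end: 16 mm in diameter, top 116 mm above the bench, free for its upper 40 mm, 100 mm from the lever's axis. The lever bar below it is 18 mm wide, its top 74 mm above the bench. A hood hangs over the rear of the bench from 0.68 m ahead of the robot, 0.50 m above the bench: keep the lift low here.
- lever_hinge (a point): Point on the lever's upright axis, 69 mm above the bench, fixed to the clamp at (-0.015, 0.128, 0.069). The lever stays where it is left. Two to five full swings close the jaw; the post needs up to 9 N while the pad's springs yield; once the pad is pressed right in, the lever goes hard (over 11 N at the post) before it reaches its back stop.
Things that resemble listed ones, but are neither listed nor needed, are in the scene too. Of the things that look like the part that bears jar_gold_center, the smallest one is meant.

How it is judged:
On the way, in this order (a step that is already met when the one before it is completed fails the run):
1. the gold-lidded jar stands against the back stop of the clamp, not yet gripped (x of jar_gold_center in the frame of clamp above -0.008 m and y of jar_gold_center in the frame of clamp between -0.015 and 0.03 m and angle between jar_gold_center's own z axis and vertical below 0.1 rad and contact force between jaw and jar_gold below 5 N), for 0.2 s.
2. the jaw grips the jar (contact force between jaw and jar_gold above 12 N), for 0.2 s.
At the end, for the whole second after the job is handed in: The gold-lidded jar stands upright (within 0.1 rad) and still in the clamp, its centre within 10 mm of the pocket point, and the moving jaw presses it with more than 12 N (contact force between jaw and jar_gold above 12 N and distance between jar_gold_center and pocket below 0.01 m and angle between jar_gold_center's own z axis and vertical below 0.1 rad and linear speed of jar_gold below 0.01 m/s); the robot touches nothing.
It fails at once if the gold-lidded jar tips by more than 0.3 rad (angle between jar_gold_center's own z axis and vertical above 0.3 rad).
It fails at once if the gold-lidded jar is lifted more than 15 mm off the bench (height (world z) of jar_gold_center above 0.0785 m).
It fails at once if the jar is crushed (over 250 N from the jaw) (contact force between jaw and jar_gold above 250 N).
It fails at once if the red-lidded jar is moved more than 20 mm (distance of jar_red_center from where it was at the start of the episode above 0.02 m).
It fails at once if the bottle or the beaker is moved more than 20 mm (distance of any of bottle_agar, beaker_50 from where it was at the start of the episode above 0.02 m).
It also fails if it takes over 72 s, if anything falls off the work surface, if the arm or the gripper's body presses on something with over 40 N, if the wrist force passes 120 N, or if a joint passes its speed limit or range.

## Robot

A 6-joint arm with a two-finger parallel gripper is mounted at the origin on a cart in front of the work surface, level with it; the furniture and walls round the work are solid. World frame = base frame: x ahead of the robot, y to its left, z up, the work surface at z = 0. Lengths are in m, angles in rad, forces in N, time in s.
With the tool pointing down it reaches from about 0.25 to 0.775 m from the base axis. Payload 4 kg.
Tool frame: the origin (TCP) lies midway between the tips of the shut fingers; the grasp point (between the pads) lies 19 mm behind it (robot.tcp_to_grasp is the distance from the TCP to the grasp point, in m); z points along the fingers, x is the direction in which the jaws open and shut, and the axes are right-handed (so a half turn about z gives the same grasp; the last joint's range is limited). The gripper opens to 94 mm and grips with 3 to 60 N. Pads are 16 mm wide; open, the fingers measure 119 mm over their backs; the gripper's body (75 mm by 177 mm) begins 78 mm behind the grasp point.
Start: joints at [-1.316, 0.087, 1.371, -0, 1.684, -0.103], TCP at [0.193, -0.515, 0.206] pointing down, gripper open.
Joint ranges: [-3.1, 3.1], [-0.76, 2.03], [0.27, 2.55], [-1.08, 4.22], [0.17, 2.65], [-2.57, 2.57]. Speed limits (rad/s): [2.79, 2.79, 3.14, 3.14, 3.14, 3.14].

## Interface

Orientations are given as [roll, pitch, yaw] about the fixed x, y, z axes, in that order (R = Rz(yaw) Ry(pitch) Rx(roll)).
In Python, from bench import get_obs, vision, robot gives the robot as it stands.
- The arm moves only by the tool servo_tool, never from a script. Its argument "targets" is text: rows parted by semicolons, each of 7 numbers parted by spaces: the opening, from 0 (shut) to 1 (fully open), then the shift along the tool's x, y, z as a fraction of full scale, then the turn, a rotation vector about the tool's x, y, z as a fraction of full scale. A call has 1 to 12 rows; each row is the pose to reach, as a shift and turn from the pose commanded when the call began, along the tool's axes at that moment, turning the shorter way round; what a row does not reach only later rows make up. Full scale, the value 1, is 0.25 m for a shift and pi rad for a turn. A row lasts 1/12 s, in which the tool goes at most 41.7 mm and 7.16 degrees, less where a joint would pass 70% of its speed; a pose out of reach is approached as far as the arm can. A call with a number of a shift or a turn outside -1 to 1 is refused whole. A call with a gripper value outside its range is refused whole. The fingers move at their own pace and stop on an object; the grip force is fixed at half the most. Time passes only in rows, so rows that repeat a pose let the fingers close. It gives the time, the measured TCP pose, the force and the opening at its end, in the units of the state.
- get_obs(): the state, without advancing time (a new reading comes with each control period).
- vision.snapshot(name): name is "scene" or "top" or "wrist"; returns a dict with "image" (480x640x3 uint8, red, green, blue), "mtx" (3x3 intrinsics, pixels), "world_from_camera" (4x4, takes a point from camera to world coordinates); the wrist camera has in their place "T_tool_cam" (4x4, takes a point from camera to tool coordinates, whose origin is the TCP and whose axes are the tool frame's). Camera axes: x right, y down, z forward; pixel columns grow to the right and rows downward; lengths in m; the calibration is good to about 2 mm. The wrist camera is an equidistant fisheye: a pixel r from the principal point sees the ray r / f radians off the axis. A picture is of the moment at which its call begins: read the wrist's pose just before it. There is no depth.
- robot.close_job(): hands the job in, once; it reports no verdict.
The state is a dict: "time": time; "joint_positions": joint angles; "qvel": joint speeds; "joint_torque": joint torques, N m; "tool_pos": TCP position; "ee_rot": TCP orientation; "wrist_force": force on the tool from outside, world axes, zero at the start; "wrist_torque": the same for the moment, N m; "width": finger opening in m.
Only numpy, scipy, OpenCV 4.12 (cv2) and the standard library are available. Lean on these libraries where they do the work, as an engineer would, in place of code of your own. Each camera call takes 0.05 s, during which the arm holds its last target.

## Working session

There is one attempt and no reset: what is moved stays moved. The work goes in short steps, Python scripts to look and compute and a tool call to move; the robot and the scene stay as the last step left them, time stands still between calls to the robot, and variables do not carry over. Pictures are saved under pics/ and viewed, and the job is handed in when it is done.

Besides the shell and the picture viewer there is one more tool, called after ">>>" as name(argument=value, ...) on one line, values as JSON. servo_tool: Moves the arm, as the interface text tells. Its arguments: {"type":"object","properties":{"targets":{"type":"string"}},"required":["targets"]}

```bash
mkdir -p pics; ls
python3 - <<'E'
from bench import get_obs, vision, robot
import cv2
print(get_obs())
for n in ["scene","top","wrist"]:
    s=vision.snapshot(n); cv2.imwrite(f"pics/{n}0.png",s["image"][:,:,::-1])
    print(n,s["mtx"],s.get("world_from_camera",s.get("T_tool_cam")))
E
```

```text
pics
{'time': 0.0, 'joint_positions': array([-1.31607176e+00,  8.79524541e-02,  1.37220680e+00, -2.91640699e-05,
        1.68358584e+00, -1.03104150e-01]), 'qvel': array([-0.00033212,  0.00011227, -0.00072678,  0.00019152,  0.00125596,
       -0.00192845]), 'joint_torque': array([ 7.34377008e-04, -3.40180814e+01, -3.02430189e+01,  7.17822346e-02,
        3.29543184e-02, -1.64833932e-04]), 'tool_pos': array([ 0.19248231, -0.51465263,  0.20432963]), 'ee_rot': array([-3.14139995e+00,  2.14399653e-03, -1.21297066e+00]), 'wrist_force': array([ 0.01614213, -0.25620809, -0.0934729 ]), 'wrist_torque': array([-0.02966155, -0.02096846, -0.04984291]), 'width': 0.0942242297388713}
scene [[486.46939127   0.         313.42419221]
 [  0.         486.46939127 239.60992585]
 [  0.           0.           1.        ]] [[-0.73190501 -0.49326792  0.4701083  -0.07409149]
 [-0.68134605  0.53897922 -0.49524636  0.58161191]
 [-0.00908946 -0.68277973 -0.73056774  1.01701244]
 [ 0.          0.          0.          1.        ]]
top [[554.57283763   0.         320.01432545]
 [  0.         554.57283763 248.60294701]
 [  0.           0.           1.        ]] [[ 0.01278801 -0.99303982  0.11708282  0.39632224]
 [-0.99955132 -0.01586713 -0.02540439 -0.0255922 ]
 [ 0.02708534 -0.11670542 -0.99279717  1.17184755]
 [ 0.          0.          0.          1.        ]]
wrist [[371.64829954   0.         317.84373771]
 [  0.         371.64829954 231.92623499]
 [  0.           0.           1.        ]] [[ 9.99998442e-01 -1.01345183e-03  1.44541559e-03  1.54527802e-03]
 [ 6.05499171e-04  9.66031716e-01  2.58422827e-01 -7.48517161e-02]
 [-1.65821639e-03 -2.58421550e-01  9.66030824e-01 -1.77683770e-01]
 [ 0.00000000e+00  0.00000000e+00  0.00000000e+00  1.00000000e+00]]
```

View pics/scene0.png

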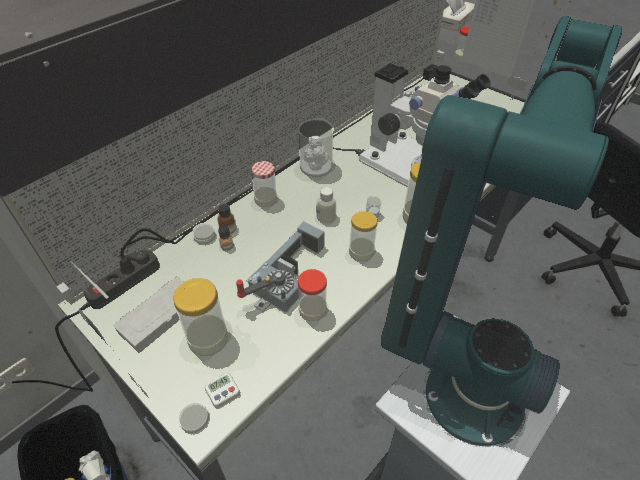

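View pics/top0.png

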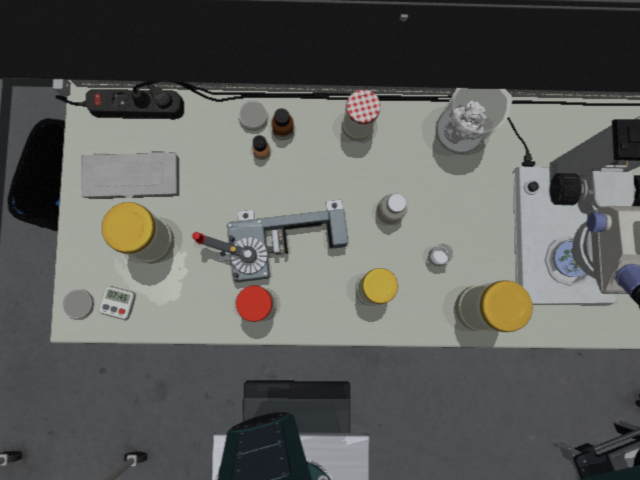

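The smallest gold jar is at top-view (379,286), with the red jar at (254,303). The clamp spans about (230–345, 205–280), and the lever post is at (199,238). I'll zoom in next.

Run:
```python
import cv2
im=cv2.imread("pics/top0.png")
cv2.imwrite("pics/top0c.png",cv2.resize(im[190:330,185:385],None,fx=4,fy=4,interpolation=cv2.INTER_CUBIC))
im=cv2.imread("pics/scene0.png")
cv2.imwrite("pics/scene0c.png",cv2.resize(im[180:330,220:420],None,fx=4,fy=4,interpolation=cv2.INTER_CUBIC))
```

```text
(no output)
```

View pics/top0c.png

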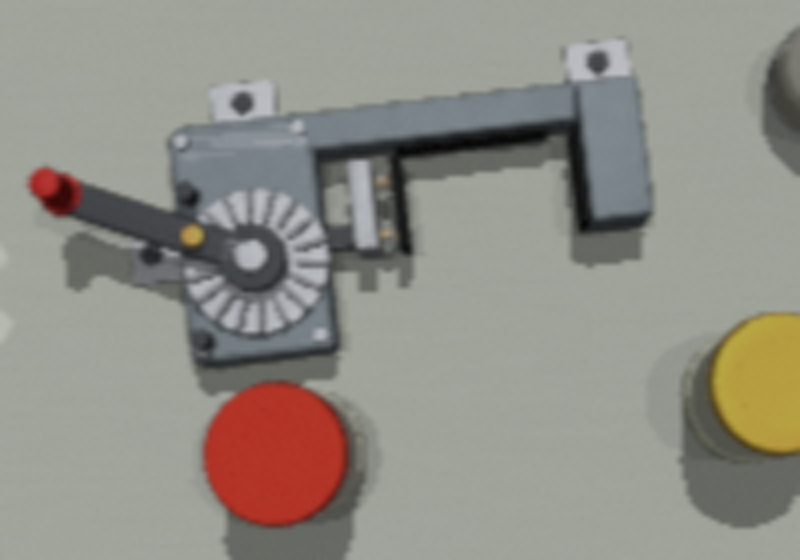

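View pics/scene0c.png

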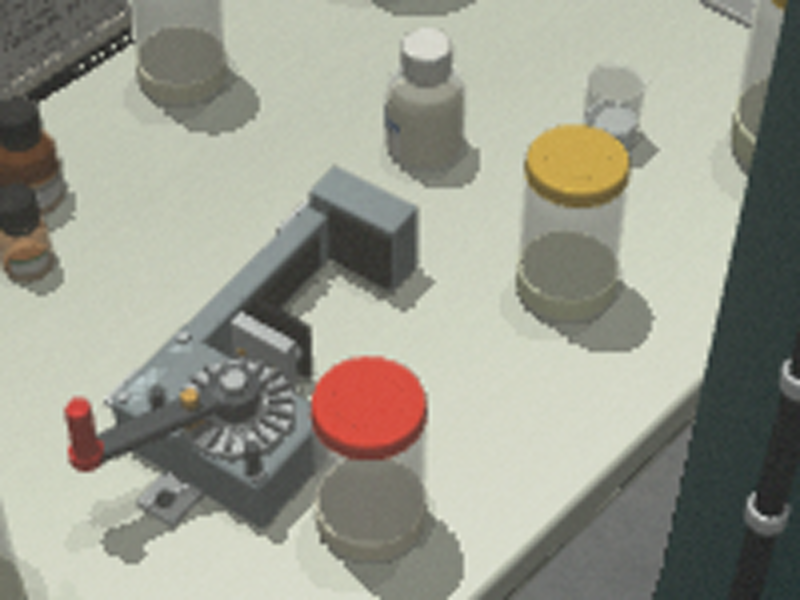

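```bash
cat > h.py <<'E'
import numpy as np, pickle, cv2
from scipy.optimize import least_squares
from bench import vision, get_obs, robot
def ray(s,uv,z):
    K=s["mtx"];T=s["world_from_camera"]
    d=T[:3,:3]@np.linalg.inv(K)@np.array([uv[0],uv[1],1.]);o=T[:3,3]
    return o+d*(z-o[2])/d[2]
def proj(s,P):
    T=np.linalg.inv(s["world_from_camera"]);p=T[:3,:3]@np.array(P)+T[:3,3];q=s["mtx"]@p;return q[:2]/q[2]
E
python3 - <<'E'
from h import *
s=vision.snapshot("top"); c=vision.snapshot("scene")
f=lambda u,v:(185+u/4,190+v/4)
g=lambda u,v:(220+u/4,180+v/4)
pts=[((172,135),(.057,.167,.046)),((338,350),(-.063,.093,.046)),((200,362),(-.063,.167,.046)),((588,228),(-.016,-.038,.062)),((250,255),(-.015,.128,.08))]
W=np.array([ray(s,f(*p),m[2])[:2] for p,m in pts]);M=np.array([m[:2] for p,m in pts])
def tf(x,m):
    cc,ss=np.cos(x[2]),np.sin(x[2]);return np.array([x[0]+cc*m[:,0]-ss*m[:,1],x[1]+ss*m[:,0]+cc*m[:,1]]).T
r=least_squares(lambda x:(tf(x,M)-W).ravel(),[.5,0,0])
print(r.x,r.fun.reshape(-1,2)*1000)
def inv(x,w):
    d=np.array(w)-x[:2];cc,ss=np.cos(x[2]),np.sin(x[2]);return np.array([cc*d[0]+ss*d[1],-ss*d[0]+cc*d[1]])
for n,p,z in [("gold",f(779,383),.127),("red",f(276,453),.127),("post",f(45,183),.116)]:
    w=ray(s,p,z); print(n,w,inv(r.x,w[:2]))
for n,p,z in [("gold",g(577,160),.127),("red",g(369,402),.127),("post",g(77,406),.116),("fjaw top corner",g(390,232),.062)]:
    w=ray(c,p,z); print("sc",n,w,inv(r.x,w[:2]))
for n,p,z in [("bottle",(397,203),.103),("beaker",(438,257),.03)]: print(n,ray(s,p,z))
print("pocket",tf(r.x,np.array([[.0005,-.0035]])), "jawface px",inv(r.x,ray(s,f(408,205),.056)[:2]))
E
```

```text
[ 0.5427146  -0.03814123  0.12363912] [[ 1.3935663   0.01884515]
 [ 0.25127163 -0.9019881 ]
 [-1.78992557  3.04540814]
 [ 0.67128823  0.31469057]
 [-0.52620058 -2.47695577]]
gold [ 0.45072036 -0.16606492  0.127     ] [-0.10706811 -0.11560205]
red [0.41468569 0.06983174 0.127     ] [-0.1137359   0.12293784]
post [0.54179283 0.18431212 0.116     ] [0.02651917 0.22086891]
sc gold [ 0.44869867 -0.16195843  0.127     ] [-0.10856793 -0.11127758]
sc red [0.41208115 0.07523771 0.127     ] [-0.11565387  0.12862374]
sc post [0.54249136 0.18718215 0.116     ] [0.02756632 0.22363088]
sc fjaw top corner [ 0.53638568 -0.07754787  0.062     ] [-0.01114041 -0.03832531]
bottle [ 0.61514263 -0.20331555  0.103     ]
beaker [ 0.51730541 -0.30077572  0.03      ]
pocket [[ 0.54364242 -0.04155285]] jawface px [0.00544489 0.05082589]
```

```bash
cat >> h.py <<'E'
import json,sys
from scipy.spatial.transform import Rotation as Ro
CL=np.array([.5427,-.0381,.1236])
def c2w(x,y):
    c,s=np.cos(CL[2]),np.sin(CL[2]);return np.array([CL[0]+c*x-s*y,CL[1]+s*x+c*y])
def w2c(w):
    d=np.array(w[:2])-CL[:2];c,s=np.cos(CL[2]),np.sin(CL[2]);return np.array([c*d[0]+s*d[1],-s*d[0]+c*d[1]])
def cmd():
    try: d=json.load(open("cmd.json"));return np.array(d["p"]),Ro.from_matrix(d["R"])
    except FileNotFoundError: return np.array([.193,-.515,.206]),Ro.from_euler("xyz",[np.pi,0,-1.213])
def save(p,R): json.dump({"p":list(p),"R":R.as_matrix().tolist()},open("cmd.json","w"))
def tools(yaw,tilt=0):  # tool down with yaw; tilt: rotate about tool x
    return Ro.from_euler("xyz",[np.pi,0,yaw])*Ro.from_rotvec([tilt,0,0])
def row(p,R):
    p0,R0=cmd();s=R0.inv().apply(np.array(p)-p0)/.25;t=(R0.inv()*R).as_rotvec()/np.pi
    return np.round(np.r_[s,t],4)
def done(vals):  # record last row issued
    p0,R0=cmd();v=np.array([float(x) for x in vals.split()][-6:]);save(p0+R0.apply(v[:3]*.25),R0*Ro.from_rotvec(v[3:]*np.pi))
def st():
    o=get_obs();p,R=cmd();print("t %.2f"%o["time"],"pos",o["tool_pos"].round(4),"rpy",o["ee_rot"].round(3),"F",o["wrist_force"].round(1),"w %.4f"%o["width"],"q",o["joint_positions"].round(2),"err",(o["tool_pos"]-p).round(4),"cl",w2c(o["tool_pos"]).round(4))
E
python3 - <<'E'
from h import *
Y=CL[2]-np.pi/2
st()
print(row([.193,-.515,.32],tools(-1.213)),row([.449,-.164,.32],tools(Y)))
s=vision.snapshot("top")
for z in (.15,.2,.25): print(ray(s,(505,306),z))
E
```

```text
t 0.25 pos [ 0.1926 -0.5149  0.2049] rpy [-3.141e+00  1.000e-03 -1.213e+00] F [ 0.9 -0.7  0.3] w 0.0940 q [-1.32  0.09  1.37  0.    1.68 -0.1 ] err [-0.0004  0.0001 -0.0011] cl [-0.4063 -0.43  ]
[ 0.     0.    -0.456  0.     0.     0.   ] [-0.9565 -1.4508 -0.456  -0.     -0.      0.0745]
[ 0.41537825 -0.39546682  0.15      ]
[ 0.41444582 -0.37736849  0.2       ]
[ 0.41351339 -0.35927017  0.25      ]
```

>>> servo_tool(targets="1 0 0 -0.2 0 0 0; 1 0 0 -0.35 0 0 0; 1 0 0 -0.456 0 0 0; 1 -0.1 -0.12 -0.456 0 0 0; 1 -0.2 -0.25 -0.456 0 0 0.02; 1 -0.3 -0.4 -0.456 0 0 0.04; 1 -0.4 -0.55 -0.456 0 0 0.06; 1 -0.5 -0.7 -0.456 0 0 0.0745; 1 -0.55 -0.83 -0.456 0 0 0.0745; 1 -0.6 -0.9 -0.456 0 0 0.0745; 1 -0.6 -0.9 -0.456 0 0 0.0745")

```text
time: 1.22
tool_pos: [0.3531, -0.2923, 0.32]
ee_rot: [-3.14, 0.0, -1.44]
wrist_force: [0.9, -0.2, 0.8]
width: 0.0938
```

Run:
```python
from h import *
done("-0.6 -0.9 -0.456 0 0 0.0745")
Y=CL[2]-np.pi/2
st()
print(row([.449,-.164,.30],tools(Y)))
```

```text
t 1.22 pos [ 0.3531 -0.2923  0.32  ] rpy [-3.14  0.   -1.44] F [ 0.9 -0.2  0.8] w 0.0938 q [-0.82 -0.11  1.34  0.    1.91  0.62] err [0.0019 0.0034 0.    ] cl [-0.2195 -0.2289]
[-0.4745 -0.4532  0.08   -0.     -0.      0.    ]
```

>>> servo_tool(targets="1 -0.1 -0.1 0.02 0 0 0; 1 -0.22 -0.21 0.05 0 0 0; 1 -0.35 -0.33 0.08 0 0 0; 1 -0.44 -0.42 0.08 0 0 0; 1 -0.4745 -0.4532 0.08 0 0 0; 1 -0.4745 -0.4532 0.08 0 0 0; 1 -0.4745 -0.4532 0.08 0 0 0")

```text
time: 1.8
tool_pos: [0.4484, -0.165, 0.2995]
ee_rot: [3.141, -0.001, -1.447]
wrist_force: [-1.2, -0.1, -0.1]
width: 0.0938
```

Run:
```python
from h import *
done("-0.4745 -0.4532 0.08 0 0 0")
st()
cv2.imwrite("pics/w1.png",vision.snapshot("wrist")["image"][:,:,::-1])
```

```text
t 1.80 pos [ 0.4484 -0.165   0.2995] rpy [ 3.141e+00 -1.000e-03 -1.447e+00] F [-1.2 -0.1 -0.1] w 0.0938 q [-0.47 -0.07  1.35 -0.    1.87  0.98] err [-0.0007 -0.001  -0.0005] cl [-0.1093 -0.1143]
```

View pics/w1.png

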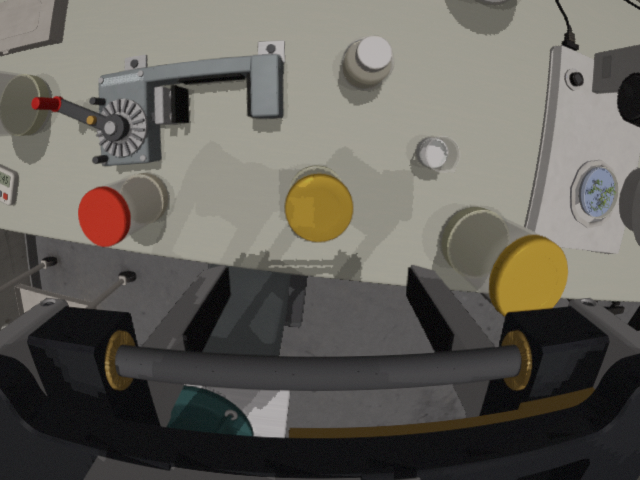

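```bash
cat >> h.py <<'E'
def wray(s,uv,z,pos,rpy):
    K=s["mtx"];d=(np.array(uv)-K[:2,2])/K[0,0];r=np.hypot(*d);v=np.r_[d/r*np.sin(r),np.cos(r)]
    R=Ro.from_euler("xyz",rpy).as_matrix();T=s["T_tool_cam"]
    o=R@T[:3,3]+pos;w=R@T[:3,:3]@v;return o+w*(z-o[2])/w[2]
E
python3 - <<'E'
from h import *
im=cv2.imread("pics/w1.png")
cv2.imwrite("pics/w1c.png",cv2.resize(im[30:180,20:300],None,fx=2.85,fy=2.85,interpolation=cv2.INTER_CUBIC))
s=vision.snapshot("wrist");p=np.array([.4484,-.165,.2995]);r=[3.141,-.001,-1.447]
for n,uv,z in [("gold",(319,208),.127),("red",(104,216),.127),("post",(37,103),.116)]:
    w=wray(s,uv,z,p,r);print(n,w,w2c(w))
E
```

```text
gold [ 0.45413014 -0.16765485  0.127     ] [-0.10386642 -0.11764712]
red [0.41980599 0.06284395 0.127     ] [-0.10951155  0.11532492]
post [0.54320026 0.17815454 0.116     ] [0.0271575  0.21454311]
```

View pics/w1c.png

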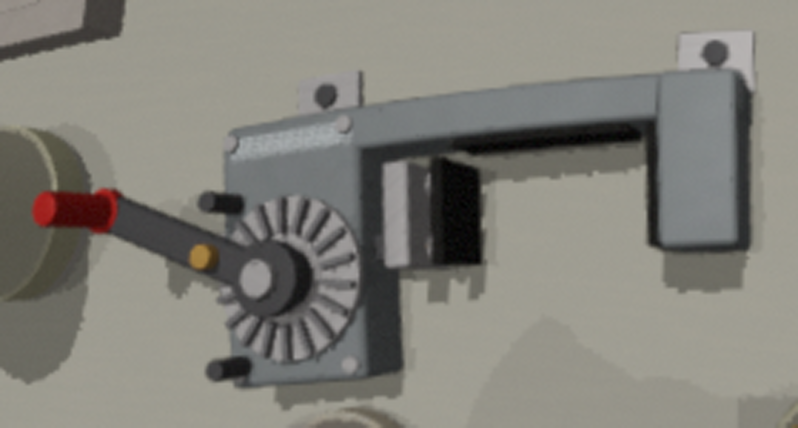

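Run:
```python
from h import *
Y=CL[2]-np.pi/2
print(row([.4515,-.1655,.15],tools(Y)),row([.4515,-.1655,.038],tools(Y)))
```

```text
[ 0.0072 -0.0091  0.6    -0.     -0.      0.    ] [ 0.0072 -0.0091  1.048  -0.     -0.      0.    ]
```

>>> servo_tool(targets="1 0.0072 -0.0091 0.1 0 0 0; 1 0.0072 -0.0091 0.22 0 0 0; 1 0.0072 -0.0091 0.34 0 0 0; 1 0.0072 -0.0091 0.46 0 0 0; 1 0.0072 -0.0091 0.56 0 0 0; 1 0.0072 -0.0091 0.6 0 0 0; 1 0.0072 -0.0091 0.6 0 0 0")

```text
time: 2.48
tool_pos: [0.4488, -0.1663, 0.1467]
ee_rot: [3.137, 0.003, -1.45]
wrist_force: [-0.8, -0.4, 0.3]
width: 0.094
```

Run:
```python
from h import *
done("0.0072 -0.0091 0.6 0 0 0")
st()
cv2.imwrite("pics/w2.png",vision.snapshot("wrist")["image"][:,:,::-1])
```

```text
t 2.48 pos [ 0.4488 -0.1663  0.1467] rpy [ 3.137e+00  3.000e-03 -1.450e+00] F [-0.8 -0.4  0.3] w 0.0940 q [-0.47 -0.05  1.63 -0.    1.57  0.98] err [-0.0027 -0.0008 -0.0033] cl [-0.109  -0.1156]
```

View pics/w2.png

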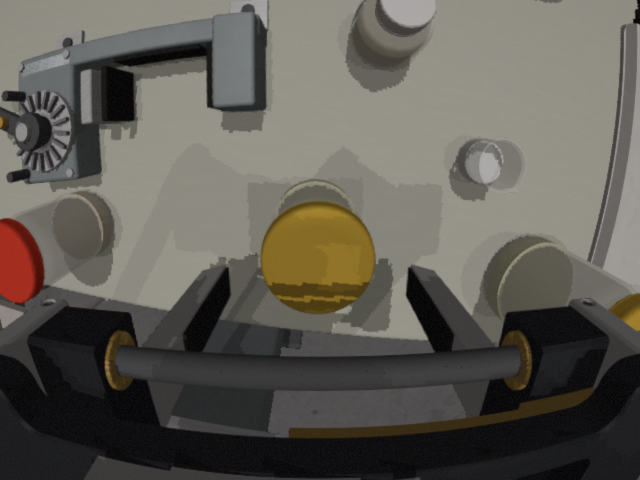

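The lid centre is at (318,258), laterally centred between the fingers.

Run:
```python
from h import *
Y=CL[2]-np.pi/2
o=get_obs();s=vision.snapshot("wrist")
w=wray(s,(318.5,258),.127,o["tool_pos"],o["ee_rot"]);print(w,w2c(w))
print(row([w[0],w[1],.038],tools(Y)));st()
```

```text
[ 0.45691131 -0.16802967  0.127     ] [-0.10115268 -0.11836196]
[ 0.0127 -0.0203  0.448  -0.     -0.      0.    ]
t 2.58 pos [ 0.4513 -0.1669  0.1508] rpy [-3.140e+00 -1.000e-03 -1.449e+00] F [-0.2 -0.   0.6] w 0.0942 q [-0.47 -0.05  1.62 -0.    1.57  0.98] err [-0.0002 -0.0014  0.0008] cl [-0.1066 -0.1166]
```

>>> servo_tool(targets="1 0.01 -0.01 0.08 0 0 0; 1 0.01 -0.01 0.18 0 0 0; 1 0.01 -0.01 0.27 0 0 0; 1 0.01 -0.01 0.35 0 0 0; 1 0.01 -0.01 0.42 0 0 0; 1 0.01 -0.01 0.448 0 0 0; 1 0.01 -0.01 0.448 0 0 0; 1 0.01 -0.01 0.448 0 0 0")

```text
time: 3.25
tool_pos: [0.4551, -0.1687, 0.0393]
ee_rot: [-3.139, -0.002, -1.447]
wrist_force: [0.5, -0.8, 0.1]
width: 0.094
```

Run:
```python
from h import *
done("0.01 -0.01 0.448 0 0 0")
st()
cv2.imwrite("pics/w3.png",vision.snapshot("wrist")["image"][:,:,::-1])
```

```text
t 3.25 pos [ 0.4551 -0.1687  0.0393] rpy [-3.139e+00 -2.000e-03 -1.447e+00] F [ 0.5 -0.8  0.1] w 0.0940 q [-0.47  0.04  1.76 -0.    1.34  0.98] err [ 0.0008 -0.001   0.0013] cl [-0.103  -0.1188]
```

View pics/w3.png

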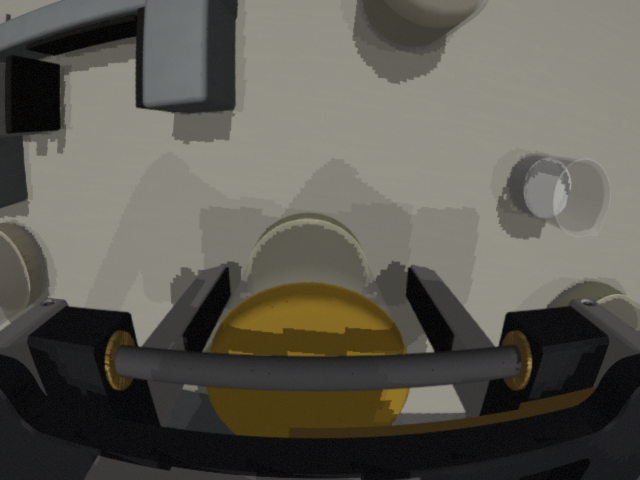

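>>> servo_tool(targets="0.85 0 0 0 0 0 0; 0.78 0 0 0 0 0 0; 0.72 0 0 0 0 0 0; 0.68 0 0 0 0 0 0; 0.68 0 0 0 0 0 0; 0.68 0 0 0 0 0 0; 0.68 0 0 0 0 0 0")

```text
time: 3.88
tool_pos: [0.454, -0.1664, 0.0383]
ee_rot: [-3.141, 0.003, -1.447]
wrist_force: [-1.1, 3.7, 5.5]
width: 0.0666
```

Run:
```python
from h import *
Y=CL[2]-np.pi/2
st()
for x,y in [(-.09,-.05),(-.085,.003),(-.05,.003)]: print(row([*c2w(x,y),.038],tools(Y)))
cv2.imwrite("pics/w4.png",vision.snapshot("wrist")["image"][:,:,::-1])
```

```text
t 3.88 pos [ 0.454  -0.1664  0.0383] rpy [-3.141e+00  3.000e-03 -1.447e+00] F [-1.1  3.7  5.5] w 0.0666 q [-0.47  0.04  1.76  0.    1.34  0.98] err [-0.0003  0.0013  0.0003] cl [-0.1038 -0.1164]
[-0.2707 -0.0549 -0.     -0.     -0.      0.    ]
[-0.4827 -0.075  -0.     -0.     -0.      0.    ]
[-0.4827 -0.215  -0.     -0.     -0.      0.    ]
```

View pics/w4.png

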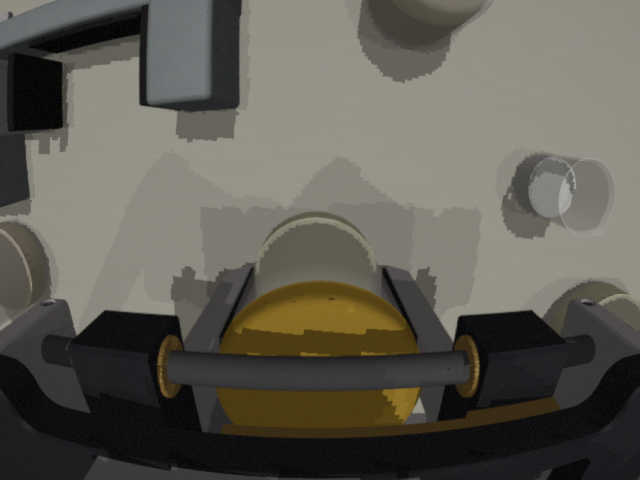

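Run:
```python
from h import *
s=vision.snapshot("wrist");o=get_obs();st()
for uv,z in [((318,213),0),((318,217),0.005),((318,282),.127),((318,281),.115)]:
    w=wray(s,uv,z,o["tool_pos"],o["ee_rot"]);print(w2c(w)-w2c(o["tool_pos"]))
c=vision.snapshot("scene")["image"][:,:,::-1];cv2.imwrite("pics/s4.png",c)
cv2.imwrite("pics/s4c.png",cv2.resize(c[120:340,250:470],None,fx=2.7,fy=2.7,interpolation=cv2.INTER_CUBIC))
```

```text
t 3.98 pos [ 0.4541 -0.1664  0.0383] rpy [-3.141e+00  3.000e-03 -1.447e+00] F [-0.7  4.7  5.9] w 0.0664 q [-0.47  0.04  1.76  0.    1.34  0.98] err [-0.0002  0.0013  0.0003] cl [-0.1038 -0.1164]
[ 0.02918241 -0.00183529]
[ 0.02786541 -0.00183951]
[ 0.0379641  -0.00195222]
[ 0.03327939 -0.00194041]
```

View pics/s4c.png

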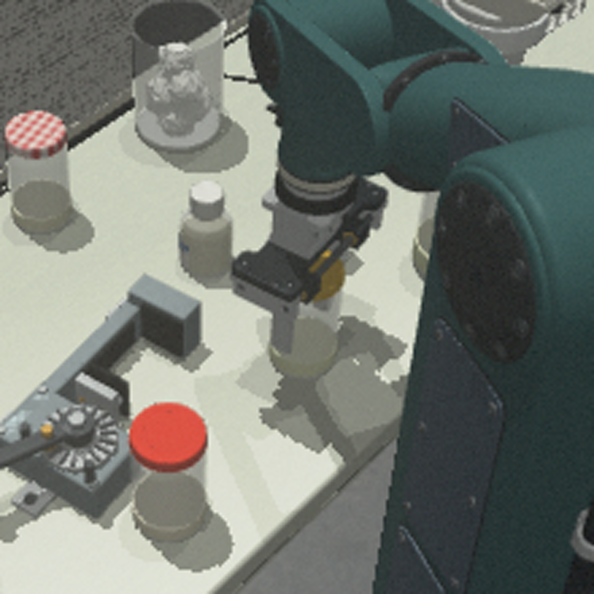

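>>> servo_tool(targets="0.68 -0.03 0 0 0 0 0; 0.68 -0.07 -0.01 0 0 0 0; 0.68 -0.11 -0.02 0 0 0 0; 0.68 -0.15 -0.03 0 0 0 0; 0.68 -0.19 -0.04 0 0 0 0; 0.68 -0.23 -0.05 0 0 0 0; 0.68 -0.27 -0.06 0 0 0 0; 0.68 -0.31 -0.065 0 0 0 0; 0.68 -0.35 -0.07 0 0 0 0; 0.68 -0.39 -0.075 0 0 0 0; 0.68 -0.42 -0.075 0 0 0 0; 0.68 -0.43 -0.075 0 0 0 0")

```text
time: 5.03
tool_pos: [0.4604, -0.0584, 0.0386]
ee_rot: [-3.139, -0.003, -1.445]
wrist_force: [0.8, -5.2, 5.6]
width: 0.0664
```

Run:
```python
from h import *
done("-0.43 -0.075 0 0 0 0")
st()
for n in ("wrist","top"): cv2.imwrite(f"pics/{n}5.png",vision.snapshot(n)["image"][:,:,::-1])
c=cv2.imread("pics/top5.png");cv2.imwrite("pics/top5c.png",cv2.resize(c[190:330,185:385],None,fx=4,fy=4,interpolation=cv2.INTER_CUBIC))
```

```text
t 5.03 pos [ 0.4604 -0.0584  0.0386] rpy [-3.139e+00 -3.000e-03 -1.445e+00] F [ 0.8 -5.2  5.6] w 0.0664 q [-0.25 -0.01  1.81 -0.    1.34  1.2 ] err [0.0007 0.0003 0.0006] cl [-0.0842 -0.01  ]
```

View pics/wrist5.png

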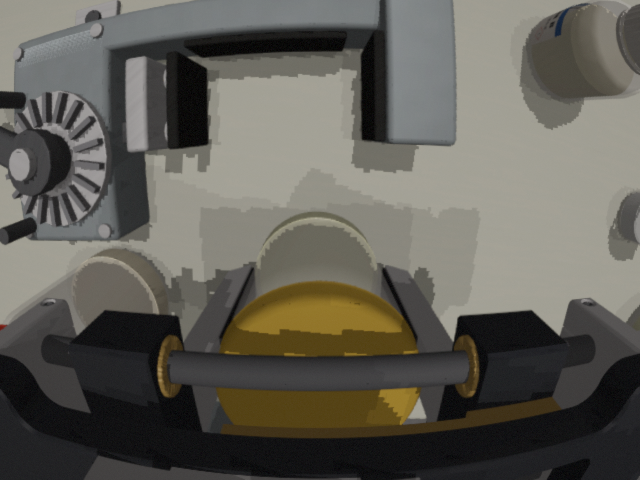

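View pics/top5c.png

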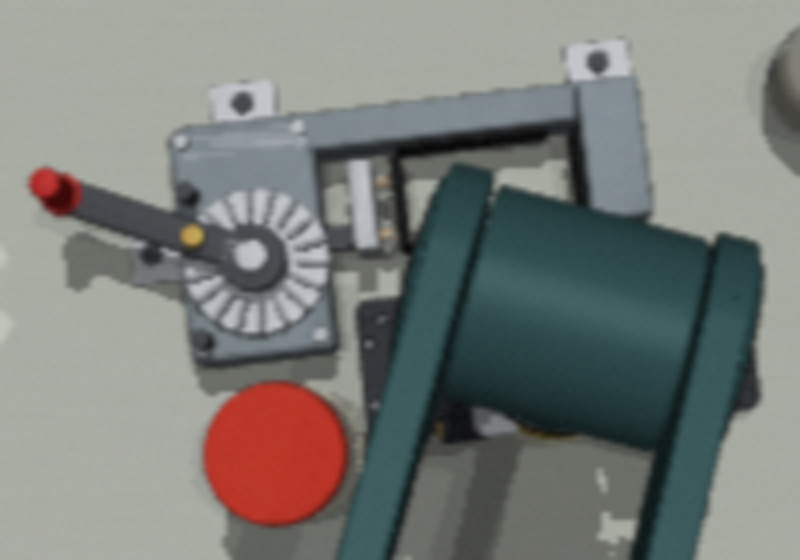

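Run:
```python
from h import *
s=vision.snapshot("wrist");o=get_obs();st()
for n,uv,z in [("fix top front",(388,143),.062),("fix bot front",(363,138),0),("jaw bot front",(207,150),.006),("jaw bot back",(208,72),.006),("jaw top front",(168,149),.056),("jaw top b",(180,53),.056),("house top fr",(109,240),.046),("house rl",(15,45),.046),("hub",(19,164),.08),("screw",(108,10),0.004),("fix top right front",(455,145),.062)]:
    w=wray(s,uv,z,o["tool_pos"],o["ee_rot"]);print(n,w2c(w), w2c(w)-w2c(o["tool_pos"]))
```

```text
t 5.18 pos [ 0.4603 -0.0582  0.0385] rpy [-3.139e+00 -1.000e-03 -1.446e+00] F [ 0.9 -3.1  5.1] w 0.0664 q [-0.25 -0.01  1.81 -0.    1.34  1.2 ] err [0.0007 0.0004 0.0005] cl [-0.0843 -0.0098]
fix top front [-0.01200856 -0.04070657] [ 0.07225293 -0.03088071]
fix bot front [-0.01045671 -0.03781536] [ 0.07380478 -0.02798951]
jaw bot front [-0.01613462  0.05242957] [0.06812687 0.06225543]
jaw bot back [0.0296461  0.05131337] [0.11390759 0.06113922]
jaw top front [-0.01316776  0.05618124] [0.07109373 0.0660071 ]
jaw top b [0.03053565 0.04994116] [0.11479714 0.05976701]
house top fr [-0.05900697  0.0999396 ] [0.02525452 0.10976546]
house rl [0.05875213 0.16598553] [0.14301362 0.17581139]
hub [-0.012759    0.12809381] [0.07150249 0.13791967]
screw [0.08126877 0.12272048] [0.16553026 0.13254634]
fix top right front [-0.01154538 -0.07064418] [ 0.07271611 -0.06081833]
```

>>> servo_tool(targets="0.68 -0.02 0 0 0 0 0; 0.68 -0.05 0 0 0 0 0; 0.68 -0.065 -0.02 0 0 0 0; 0.68 -0.065 -0.05 0 0 0 0; 0.68 -0.065 -0.08 0 0 0 0; 0.68 -0.065 -0.11 0 0 0 0; 0.68 -0.065 -0.14 0 0 0 0; 0.68 -0.065 -0.16 0 0 0 0; 0.68 -0.065 -0.16 0 0 0 0; 0.68 -0.065 -0.16 0 0 0 0")

```text
time: 6.02
tool_pos: [0.4945, -0.0366, 0.0384]
ee_rot: [3.136, 0.001, -1.446]
wrist_force: [-7.4, -2.1, 13.1]
width: 0.0661
```

Run:
```python
from h import *
done("-0.065 -0.16 0 0 0 0")
st()
for n in ("wrist",): cv2.imwrite(f"pics/{n}6.png",vision.snapshot(n)["image"][:,:,::-1])
```

```text
t 6.02 pos [ 0.4945 -0.0366  0.0384] rpy [ 3.136e+00  1.000e-03 -1.446e+00] F [-7.4 -2.1 13.1] w 0.0661 q [-0.19  0.07  1.73 -0.    1.35  1.26] err [-0.0028  0.0011  0.0004] cl [-0.0476  0.0075]
```

View pics/wrist6.png

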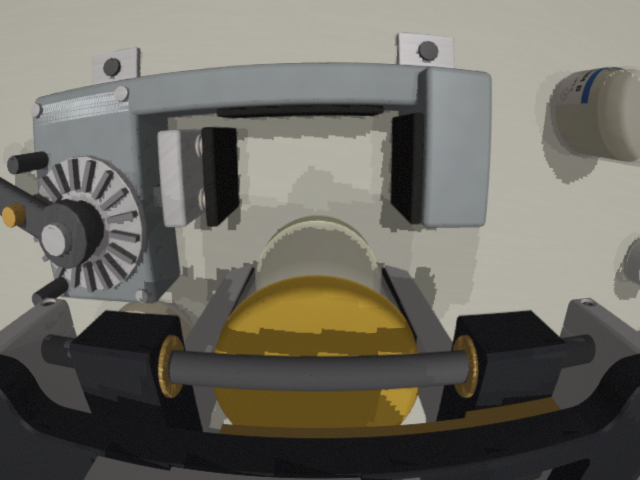

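>>> servo_tool(targets="0.75 0 0 0 0 0 0; 0.82 0 0 0 0 0 0; 0.92 0 0 0 0 0 0; 0.92 0 0 0 0 0 0; 0.92 0 0 0 0 0 0")

```text
time: 6.48
tool_pos: [0.4966, -0.0372, 0.0368]
ee_rot: [3.141, 0.001, -1.447]
wrist_force: [0.4, 0.1, -0.3]
width: 0.0865
```

Run:
```python
from h import *
st()
for n in ("wrist",): cv2.imwrite(f"pics/{n}7.png",vision.snapshot(n)["image"][:,:,::-1])
```

```text
t 6.48 pos [ 0.4966 -0.0372  0.0368] rpy [ 3.141e+00  1.000e-03 -1.447e+00] F [ 0.4  0.1 -0.3] w 0.0865 q [-0.19  0.07  1.73  0.    1.34  1.26] err [-0.0008  0.0004 -0.0012] cl [-0.0457  0.0066]
```

View pics/wrist7.png

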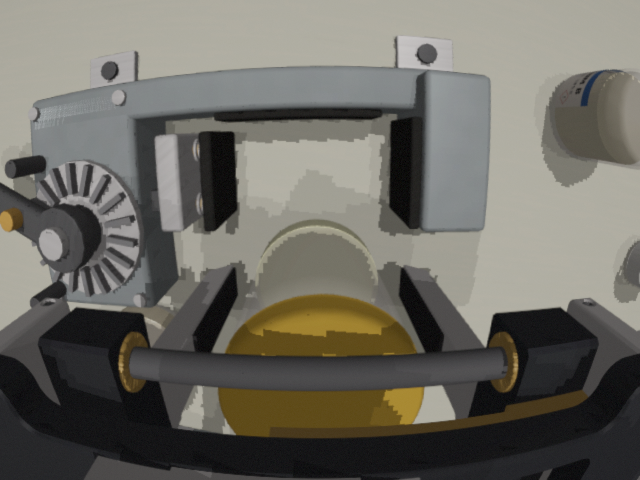

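>>> servo_tool(targets="0.92 0 0.04 -0.01 0 0 0; 0.92 0 0.1 -0.02 0 0 0; 0.92 0 0.17 -0.02 0 0 0; 0.92 0 0.24 -0.02 0 0 0; 0.92 0 0.28 -0.02 0 0 0; 0.7 0 0.28 -0.02 0 0 0; 0.5 0 0.28 -0.02 0.02 0 0; 0.45 0 0.28 -0.01 0.0446 0 0; 0.45 0 0.28 -0.01 0.0446 0 0; 0.45 0 0.28 -0.01 0.0446 0 0; 0.45 0 0.28 -0.01 0.0446 0 0")

```text
time: 7.45
tool_pos: [0.4284, -0.0467, 0.0406]
ee_rot: [-3.001, -0.001, -1.447]
wrist_force: [0.9, 0.1, 0.6]
width: 0.0498
```

Run:
```python
from h import *
done("0 0.28 -0.01 0.0446 0 0")
st()
for n in ("wrist","top"): cv2.imwrite(f"pics/{n}8.png",vision.snapshot(n)["image"][:,:,::-1])
c=cv2.imread("pics/top8.png");cv2.imwrite("pics/top8c.png",cv2.resize(c[190:330,185:385],None,fx=4,fy=4,interpolation=cv2.INTER_CUBIC))
```

```text
t 7.45 pos [ 0.4284 -0.0467  0.0406] rpy [-3.001e+00 -1.000e-03 -1.447e+00] F [0.9 0.1 0.6] w 0.0498 q [-0.29 -0.2   1.98  0.06  1.23  1.15] err [ 0.0005 -0.0004  0.0001] cl [-0.1145  0.0056]
```

View pics/wrist8.png

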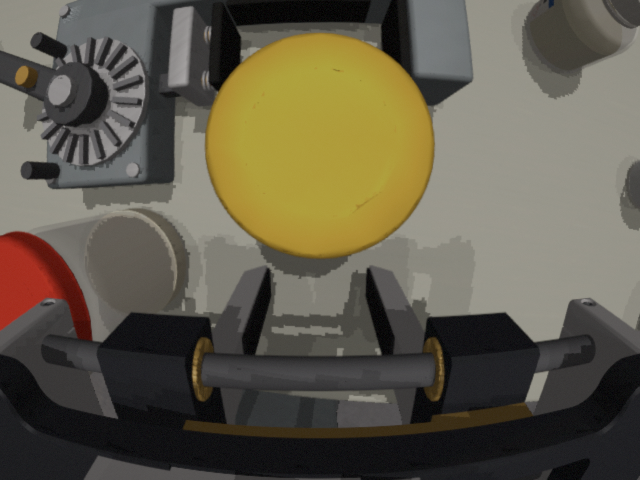

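View pics/top8c.png

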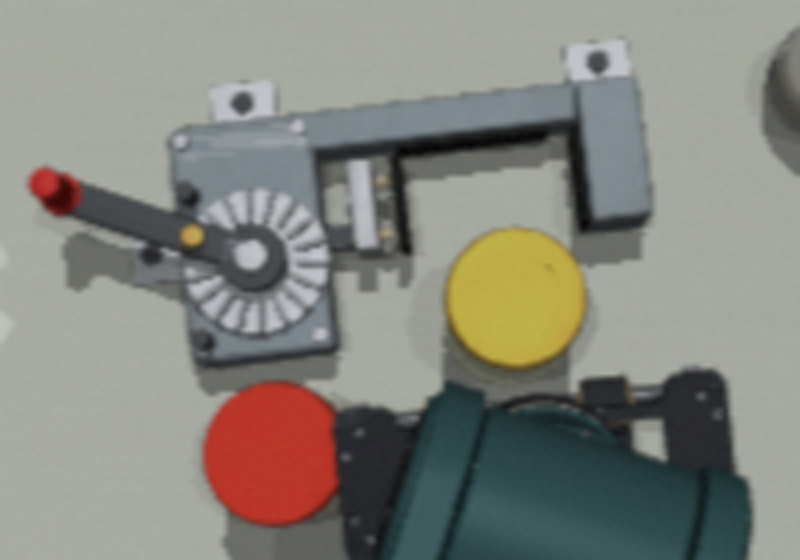

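Run:
```python
from h import *
Y=CL[2]-np.pi/2
for x in (-.1,-.09,-.06,-.045,-.035,-.03): print(x,row([*c2w(x,.006),.039],tools(Y,.14)))
```

```text
-0.1 [ 0.0003 -0.0585  0.0143 -0.      0.      0.    ]
-0.09 [ 0.0003 -0.0981  0.0199 -0.      0.      0.    ]
-0.06 [ 0.0003 -0.217   0.0367 -0.      0.      0.    ]
-0.045 [ 0.0003 -0.2764  0.045  -0.      0.      0.    ]
-0.035 [ 3.00e-04 -3.16e-01  5.06e-02 -0.00e+00  0.00e+00  0.00e+00]
-0.03 [ 3.000e-04 -3.358e-01  5.340e-02 -0.000e+00  0.000e+00  0.000e+00]
```

>>> servo_tool(targets="0.45 0 -0.03 0.01 0 0 0; 0.45 0 -0.06 0.0143 0 0 0; 0.45 0 -0.08 0.017 0 0 0; 0.45 0 -0.1 0.02 0 0 0; 0.45 0 -0.12 0.023 0 0 0; 0.45 0 -0.14 0.0255 0 0 0; 0.45 0 -0.16 0.0285 0 0 0; 0.45 0 -0.18 0.0315 0 0 0; 0.45 0 -0.2 0.034 0 0 0; 0.45 0 -0.22 0.037 0 0 0; 0.45 0 -0.22 0.037 0 0 0")

```text
time: 8.47
tool_pos: [0.484, -0.0394, 0.0387]
ee_rot: [-3.0, 0.0, -1.447]
wrist_force: [-0.9, -1.3, 0.2]
width: 0.0418
```

Run:
```python
from h import *
Y=CL[2]-np.pi/2
done("0 -0.22 0.037 0 0 0")
st()
for n in ("wrist","top"): cv2.imwrite(f"pics/{n}9.png",vision.snapshot(n)["image"][:,:,::-1])
c=cv2.imread("pics/top9.png");cv2.imwrite("pics/top9c.png",cv2.resize(c[190:330,185:385],None,fx=4,fy=4,interpolation=cv2.INTER_CUBIC))
for x in (-.045,-.035,-.03): print(x,row([*c2w(x,.006),.039],tools(Y,.14)))
```

```text
t 8.47 pos [ 0.484  -0.0394  0.0387] rpy [-3.     0.    -1.447] F [-0.9 -1.3  0.2] w 0.0418 q [-0.23 -0.06  1.87  0.05  1.2   1.2 ] err [ 0.0008 -0.     -0.0004] cl [-0.0584  0.0059]
-0.045 [ 0.0003 -0.0564  0.008  -0.      0.      0.    ]
-0.035 [ 0.0003 -0.096   0.0136 -0.      0.      0.    ]
-0.03 [ 0.0003 -0.1158  0.0164 -0.      0.      0.    ]
```

View pics/wrist9.png

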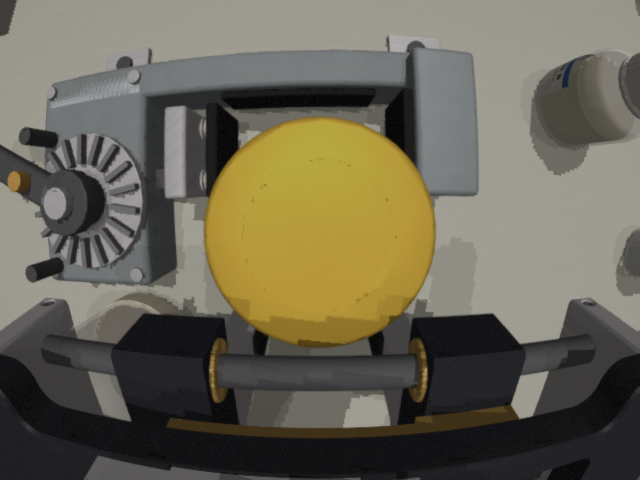

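View pics/top9c.png

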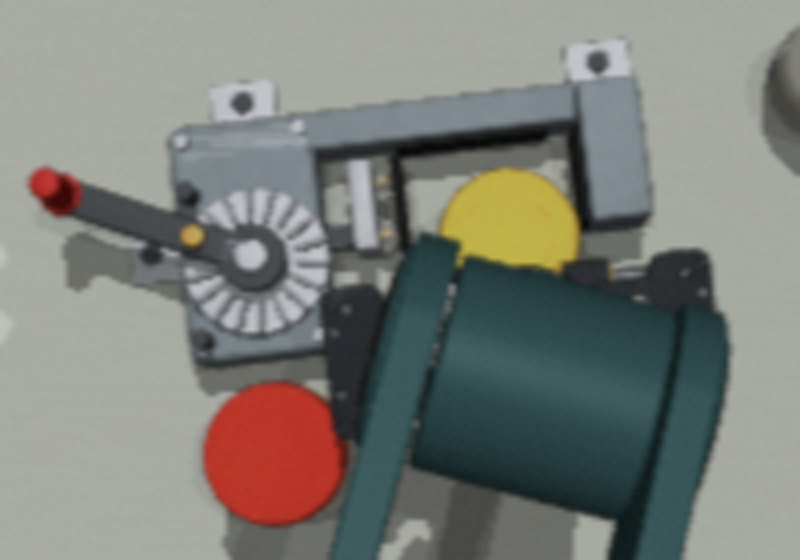

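>>> servo_tool(targets="0.45 0 -0.015 0.002 0 0 0; 0.45 0 -0.03 0.004 0 0 0; 0.45 0 -0.045 0.0065 0 0 0; 0.45 0 -0.06 0.0085 0 0 0; 0.45 0 -0.07 0.01 0 0 0; 0.45 0 -0.08 0.0115 0 0 0; 0.45 0 -0.088 0.0125 0 0 0; 0.45 0 -0.088 0.0125 0 0 0")

```text
time: 9.23
tool_pos: [0.5053, -0.0367, 0.0385]
ee_rot: [-3.001, -0.0, -1.447]
wrist_force: [-1.9, -1.0, 2.2]
width: 0.0421
```

Run:
```python
from h import *
done("0 -0.088 0.0125 0 0 0")
st()
```

```text
t 9.23 pos [ 0.5053 -0.0367  0.0385] rpy [-3.001 -0.    -1.447] F [-1.9 -1.   2.2] w 0.0421 q [-0.22 -0.02  1.82  0.05  1.2   1.21] err [ 0.0001 -0.0001 -0.0005] cl [-0.0369  0.006 ]
```

Creep until the force rises.

>>> servo_tool(targets="0.45 0 -0.006 0.001 0 0 0; 0.45 0 -0.012 0.0017 0 0 0; 0.45 0 -0.016 0.0023 0 0 0; 0.45 0 -0.016 0.0023 0 0 0")

```text
time: 9.57
tool_pos: [0.5091, -0.0363, 0.0385]
ee_rot: [-3.001, -0.0, -1.447]
wrist_force: [-3.1, -0.2, 2.5]
width: 0.0422
```

Run:
```python
from h import *
done("0 -0.016 0.0023 0 0 0")
st()
for n in ("wrist","top","scene"): cv2.imwrite(f"pics/{n}10.png",vision.snapshot(n)["image"][:,:,::-1])
```

```text
t 9.57 pos [ 0.5091 -0.0363  0.0385] rpy [-3.001 -0.    -1.447] F [-3.1 -0.2  2.5] w 0.0422 q [-0.21 -0.01  1.82  0.05  1.2   1.22] err [-0.0002 -0.0002 -0.0004] cl [-0.0332  0.0059]
```

View pics/wrist10.png

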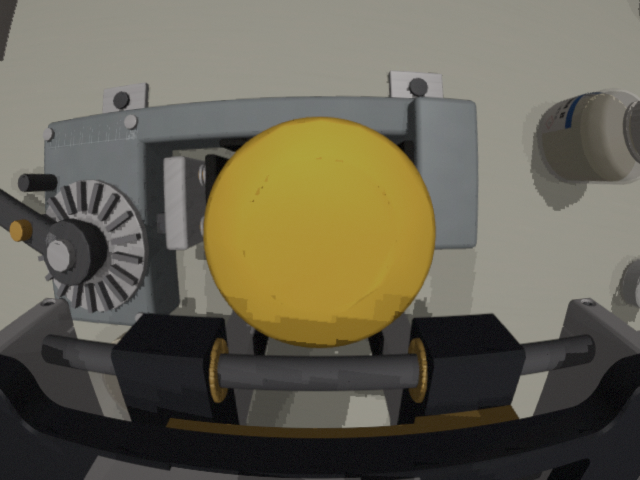

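>>> servo_tool(targets="0.45 0 -0.006 0.001 0 0 0; 0.45 0 -0.012 0.0017 0 0 0; 0.45 0 -0.012 0.0017 0 0 0")

```text
time: 9.97
tool_pos: [0.5122, -0.0359, 0.0386]
ee_rot: [-3.001, -0.0, -1.447]
wrist_force: [-2.7, 0.3, 2.8]
width: 0.0423
```

Run:
```python
from h import *
done("0 -0.012 0.0017 0 0 0")
st()
```

```text
t 9.97 pos [ 0.5122 -0.0359  0.0386] rpy [-3.001 -0.    -1.447] F [-2.7  0.3  2.8] w 0.0423 q [-0.21 -0.    1.81  0.05  1.2   1.22] err [-0.0001 -0.0001 -0.0004] cl [-0.03    0.0059]
```

>>> servo_tool(targets="0.45 0 -0.006 0.001 0 0 0; 0.45 0 -0.012 0.0017 0 0 0; 0.45 0 -0.012 0.0017 0 0 0")

```text
time: 10.22
tool_pos: [0.5135, -0.0358, 0.0382]
ee_rot: [-3.005, -0.0, -1.447]
wrist_force: [-8.0, -1.8, 5.4]
width: 0.0425
```

Run:
```python
from h import *
done("0 -0.012 0.0017 0 0 0")
st()
c=vision.snapshot("scene")["image"][:,:,::-1]
cv2.imwrite("pics/s11.png",cv2.resize(c[180:330,220:420],None,fx=4,fy=4,interpolation=cv2.INTER_CUBIC))
```

```text
t 10.22 pos [ 0.5135 -0.0358  0.0382] rpy [-3.005 -0.    -1.447] F [-8.  -1.8  5.4] w 0.0425 q [-0.21  0.01  1.8   0.05  1.2   1.22] err [-0.0017 -0.0004 -0.0008] cl [-0.0287  0.0059]
```

View pics/s11.png

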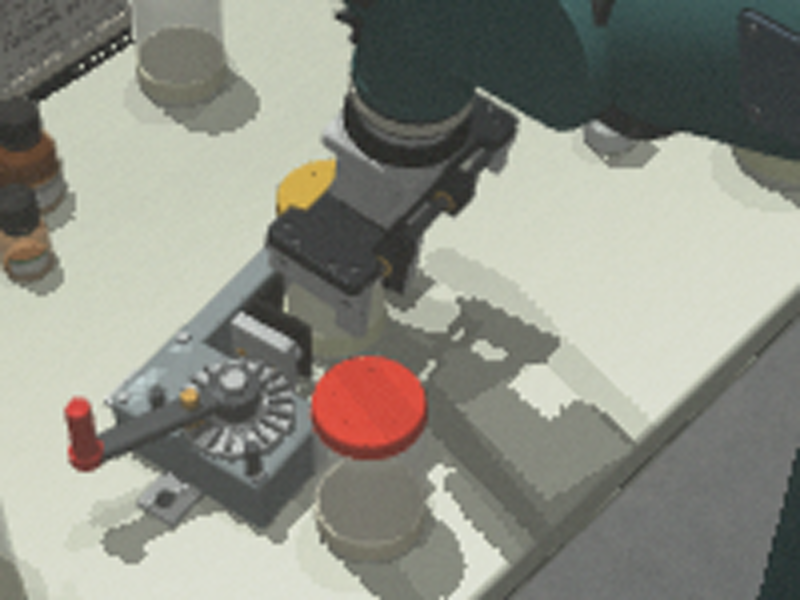

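>>> servo_tool(targets="0.45 0 0 0 0 0 0; 0.45 0 0 0 0 0 0; 0.45 0 0.02 -0.003 0 0 0; 0.45 0 0.05 -0.007 0 0 0; 0.45 0 0.1 -0.015 0 0 0; 0.45 0 0.17 -0.03 0 0 0; 0.45 0 0.24 -0.05 0 0 0; 0.45 0 0.28 -0.15 -0.02 0 0; 0.45 0 0.28 -0.3 -0.0446 0 0; 0.45 0 0.28 -0.5 -0.0446 0 0; 0.45 0 0.28 -0.6 -0.0446 0 0; 0.45 0 0.28 -0.6 -0.0446 0 0")

```text
time: 11.27
tool_pos: [0.4294, -0.0476, 0.1854]
ee_rot: [-3.126, -0.005, -1.447]
wrist_force: [0.6, -0.2, -0.2]
width: 0.0423
```

```bash
sed -i 's/^CL=.*/CL=np.array([.5427+.004,-.0381+.0005,.1236])/' h.py
python3 - <<'E'
from h import *
done("0 0.28 -0.6 -0.0446 0 0")
st()
for n in ("wrist","top"): cv2.imwrite(f"pics/{n}12.png",vision.snapshot(n)["image"][:,:,::-1])
c=cv2.imread("pics/top12.png");cv2.imwrite("pics/top12c.png",cv2.resize(c[190:330,185:385],None,fx=4,fy=4,interpolation=cv2.INTER_CUBIC))
E
```

```text
t 11.27 pos [ 0.4294 -0.0476  0.1854] rpy [-3.126 -0.005 -1.447] F [ 0.6 -0.2 -0.2] w 0.0423 q [-0.24 -0.19  1.67  0.    1.64  1.2 ] err [ 0.0038 -0.0011  0.0077] cl [-0.1176  0.0045]
```

View pics/wrist12.png

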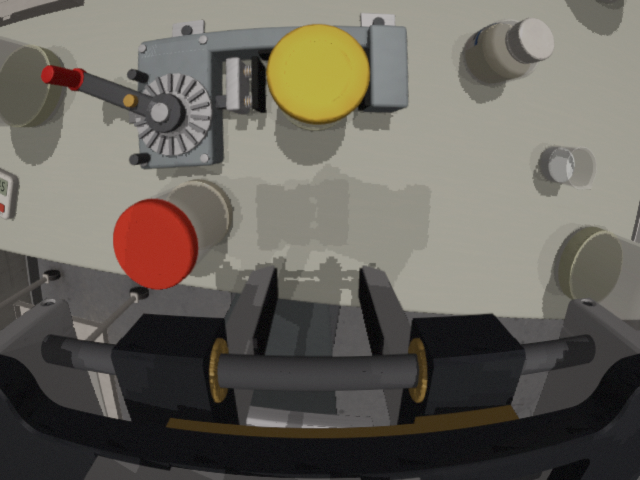

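View pics/top12c.png

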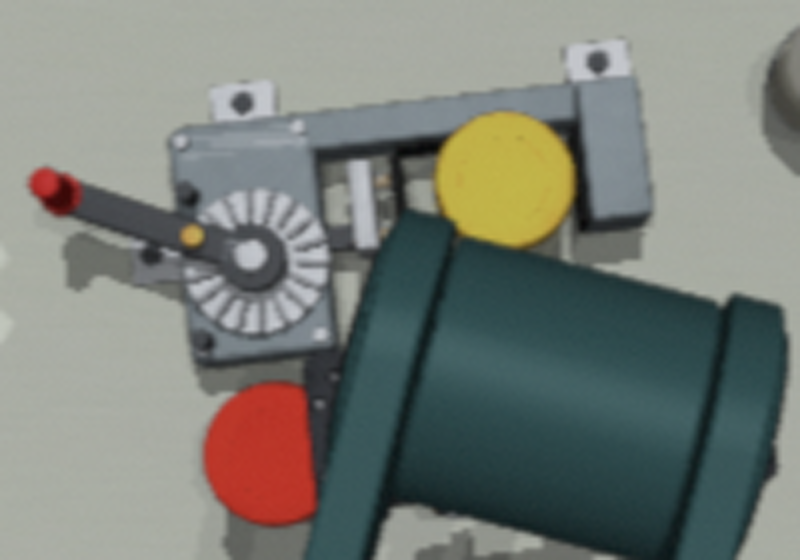

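Run:
```python
from h import *
st();s=vision.snapshot("wrist");o=get_obs();t=vision.snapshot("top")
w=wray(s,(48,75),.116,o["tool_pos"],o["ee_rot"]);print("post",w,w2c(w))
w=wray(s,(160,111),.085,o["tool_pos"],o["ee_rot"]);print("hub",w,w2c(w))
w=wray(s,(318,74),.127,o["tool_pos"],o["ee_rot"]);print("jar",w,w2c(w))
w=ray(t,(185+505/4,190+180/4),.127);print("jar top",w,w2c(w))
print(row([.542,.183,.20],tools(CL[2])))
```

```text
t 11.37 pos [ 0.4266 -0.0469  0.1789] rpy [-3.136e+00 -2.000e-03 -1.447e+00] F [ 0.2 -0.3 -0.4] w 0.0421 q [-0.24 -0.18  1.68  0.    1.64  1.2 ] err [ 0.0009 -0.0004  0.0012] cl [-0.1203  0.0056]
post [0.53537466 0.17361707 0.116     ] [0.01480106 0.21100199]
hub [0.50847827 0.08232103 0.085     ] [-0.02314562  0.12371837]
jar [ 0.53774875 -0.03472775  0.127     ] [-0.00852886  0.0039539 ]
jar top [ 0.5453312 -0.0353179  0.127    ] [-0.00107701  0.00243344]
[-0.8537 -0.5751 -0.089  -0.      0.     -0.5   ]
```

>>> servo_tool(targets="0.5 -0.05 -0.03 -0.089 0 0 -0.03; 0.5 -0.13 -0.08 -0.089 0 0 -0.07; 0.5 -0.21 -0.13 -0.089 0 0 -0.11; 0.5 -0.29 -0.18 -0.089 0 0 -0.15; 0.5 -0.37 -0.24 -0.089 0 0 -0.19; 0.5 -0.45 -0.3 -0.089 0 0 -0.23; 0.5 -0.53 -0.36 -0.089 0 0 -0.27; 0.5 -0.61 -0.42 -0.089 0 0 -0.31; 0.5 -0.69 -0.47 -0.089 0 0 -0.35; 0.5 -0.77 -0.52 -0.089 0 0 -0.39; 0.5 -0.83 -0.56 -0.089 0 0 -0.43; 0.5 -0.8537 -0.5751 -0.089 0 0 -0.46")

```text
time: 12.47
tool_pos: [0.5412, 0.1849, 0.1959]
ee_rot: [3.141, 0.005, 0.006]
wrist_force: [-0.4, -0.1, -0.5]
width: 0.0471
```

Run:
```python
from h import *
done("-0.8537 -0.5751 -0.089 0 0 -0.46")
st()
print(row([.542,.183,.20],tools(CL[2])))
```

```text
t 12.47 pos [0.5412 0.1849 0.1959] rpy [3.141 0.005 0.006] F [-0.4 -0.1 -0.5] w 0.0471 q [0.23 0.14 1.33 0.   1.67 0.22] err [-0.0008  0.0019 -0.0041] cl [0.022  0.2215]
[-0.    0.   -0.   -0.    0.   -0.04]
```

>>> servo_tool(targets="0.5 0 0 0 0 0 -0.02; 0.5 0 0 0 0 0 -0.04; 0.5 0 0 0 0 0 -0.04; 0.5 0 0 0 0 0 -0.04; 0.5 0 0 0 0 0 -0.04")

```text
time: 12.88
tool_pos: [0.5411, 0.1826, 0.198]
ee_rot: [3.141, 0.002, 0.122]
wrist_force: [-0.2, -0.3, 0.1]
width: 0.0467
```

Run:
```python
from h import *
done("0 0 0 0 0 -0.04")
st()
for n in ("wrist","top"): cv2.imwrite(f"pics/{n}13.png",vision.snapshot(n)["image"][:,:,::-1])
st()
```

```text
t 12.88 pos [0.5411 0.1826 0.198 ] rpy [3.141e+00 2.000e-03 1.220e-01] F [-0.2 -0.3  0.1] w 0.0467 q [0.23 0.14 1.33 0.   1.68 0.1 ] err [-0.0009 -0.0004 -0.002 ] cl [0.0216 0.2192]
t 12.98 pos [0.5414 0.1826 0.1988] rpy [3.141e+00 1.000e-03 1.230e-01] F [-0.1  0.7 -0.2] w 0.0469 q [ 0.23  0.14  1.33 -0.    1.68  0.1 ] err [-0.0006 -0.0004 -0.0012] cl [0.0219 0.2192]
```

View pics/wrist13.png

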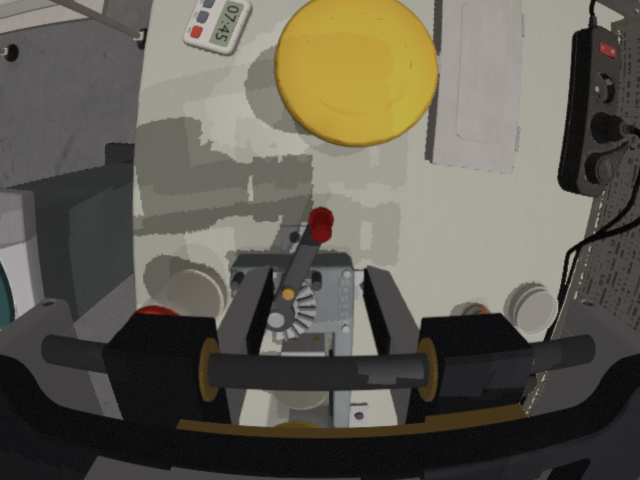

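View pics/top13.png

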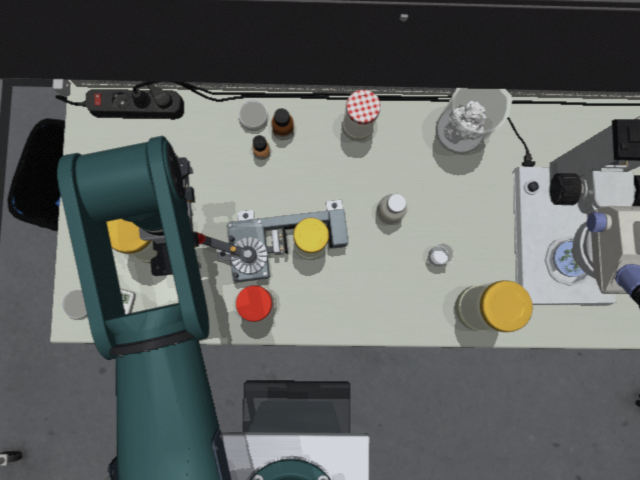

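Run:
```python
from h import *
t=vision.snapshot("top");c=vision.snapshot("scene");s=vision.snapshot("wrist");o=get_obs()
for z in (.15,.18,.2): print(z,ray(t,(129,227),z),ray(c,(196,297),z),wray(s,(357,70),z,o["tool_pos"],o["ee_rot"]))
w=wray(s,(321,213),.116,o["tool_pos"],o["ee_rot"]);print("post",w,w2c(w),o["tool_pos"]);print(w2c(wray(s,(280,320),.085,o["tool_pos"],o["ee_rot"])))
im=cv2.imread("pics/wrist13.png");cv2.imwrite("pics/w13c.png",cv2.resize(im[180:360,220:420],None,fx=3,fy=3))
```

```text
0.15 [0.55136556 0.30167411 0.15      ] [0.5567589  0.29522626 0.15      ] [0.55139408 0.29819533 0.15      ]
0.18 [0.5468137  0.29206604 0.18      ] [0.53493048 0.30513565 0.18      ] [0.54893229 0.29257215 0.18      ]
0.2 [0.54377913 0.28566065 0.2       ] [0.5203782  0.31174192 0.2       ] [0.54729109 0.28882336 0.2       ]
post [0.54198199 0.20011186 0.116     ] [0.02462441 0.23648008] [0.54158512 0.18267731 0.19941727]
[-0.01144196  0.13286413]
```

View pics/w13c.png

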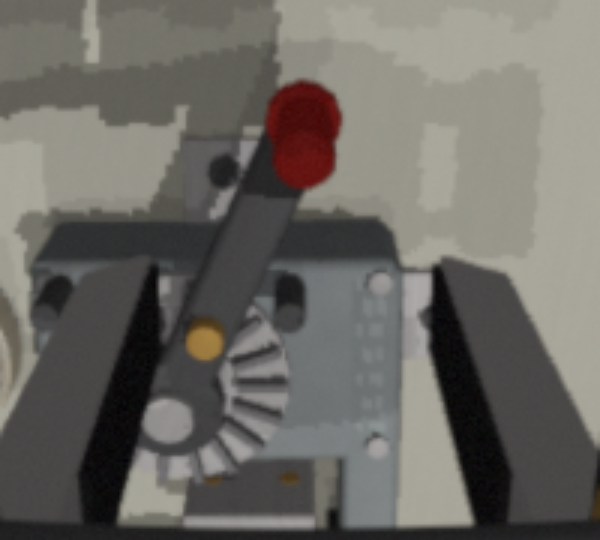

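Run:
```python
from h import *
s=vision.snapshot("wrist");o=get_obs()
w=wray(s,(321,233.5),.116,o["tool_pos"],o["ee_rot"]);print("post",w,w2c(w))
w=wray(s,(321,218),.078,o["tool_pos"],o["ee_rot"]);print("post base",w,w2c(w))
h=c2w(-.015,.128);print("hinge",h)
for th in (1.2,1.02,.6,.3,0): print(th,c2w(-.015+.1*np.sin(th-.6),.128+.1*np.cos(th-.6)))
print(row([.542,.184,.081],tools(CL[2])))
```

```text
post [0.54394998 0.18500707 0.116     ] [0.02471519 0.22124789]
post base [0.54392306 0.18789127 0.078     ] [0.02504405 0.22411341]
hinge [0.51603388 0.08757424]
1.2 [0.56189218 0.17643939]
1.02 [0.54524179 0.18321365]
0.6 [0.50370533 0.18681136]
0.3 [0.47492939 0.17873574]
0 [0.44982519 0.16251694]
[ 0.0005 -0.0039  0.476  -0.      0.      0.    ]
```

>>> servo_tool(targets="0.5 0.005 -0.008 0.08 0 0 0; 0.5 0.005 -0.008 0.18 0 0 0; 0.5 0.005 -0.008 0.3 0 0 0; 0.5 0.005 -0.008 0.4 0 0 0; 0.5 0.005 -0.008 0.46 0 0 0; 0.5 0.005 -0.008 0.472 0 0 0; 0.35 0.005 -0.008 0.472 0 0 0; 0.25 0.005 -0.008 0.472 0 0 0; 0.25 0.005 -0.008 0.472 0 0 0; 0.25 0.005 -0.008 0.472 0 0 0")

```text
time: 14.02
tool_pos: [0.5439, 0.1852, 0.0835]
ee_rot: [-3.141, -0.004, 0.124]
wrist_force: [-0.0, 0.7, 0.4]
width: 0.025
```

```bash
cat >> h.py <<'E'
H=np.array([-.015,.128])
def post(th,lead=0):
    a=th-.6; t=np.array([np.cos(a),-np.sin(a)]); return H+.1*np.array([np.sin(a),np.cos(a)])+lead*t
def arc(ths,lead,z):
    for th in ths:
        print("%.2f"%th,row([*c2w(*post(th,lead)),z],tools(CL[2]))[:3])
def theta(): # from tool
    d=w2c(get_obs()["tool_pos"])-H; return .6+np.arctan2(d[0],d[1]), np.hypot(*d)
E
python3 - <<'E'
from h import *
done("0.005 -0.008 0.472 0 0 0")
st();print(theta())
cv2.imwrite("pics/w14.png",vision.snapshot("wrist")["image"][:,:,::-1])
arc([1,.9,.8,.7,.6,.5,.4,.3,.2,.1,.05,0],-.003,.082)
E
```

```text
t 14.02 pos [0.5439 0.1852 0.0835] rpy [-3.141 -0.004  0.124] F [-0.   0.7  0.4] w 0.0250 q [ 0.23  0.19  1.5  -0.    1.45  0.11] err [0.0009 0.0001 0.0015] cl [0.0247 0.2215]
(np.float64(1.001267536680688), np.float64(0.1015292525071557))
1.00 [-0.0104  0.0009 -0.    ]
0.90 [-0.0484 -0.0117 -0.    ]
0.80 [-0.0874 -0.0204 -0.    ]
0.70 [-0.1271 -0.0252 -0.    ]
0.60 [-0.1671 -0.026  -0.    ]
0.50 [-0.207  -0.0228 -0.    ]
0.40 [-0.2464 -0.0157 -0.    ]
0.30 [-0.2848 -0.0046 -0.    ]
0.20 [-0.322   0.0102 -0.    ]
0.10 [-0.3574  0.0287 -0.    ]
0.05 [-0.3745  0.0392 -0.    ]
0.00 [-0.3909  0.0506 -0.    ]
```

View pics/w14.png

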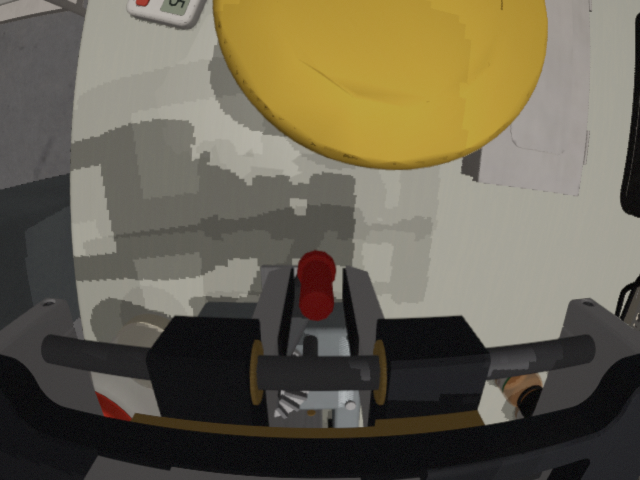

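>>> servo_tool(targets="0.25 -0.01 0 0 0 0 0; 0.25 -0.048 -0.012 0 0 0 0; 0.25 -0.087 -0.02 0 0 0 0; 0.25 -0.127 -0.025 0 0 0 0; 0.25 -0.167 -0.026 0 0 0 0; 0.25 -0.207 -0.023 0 0 0 0; 0.25 -0.246 -0.016 0 0 0 0; 0.25 -0.285 -0.005 0 0 0 0; 0.25 -0.322 0.01 0 0 0 0; 0.25 -0.357 0.029 0 0 0 0; 0.25 -0.374 0.039 0 0 0 0; 0.25 -0.374 0.039 0 0 0 0")

```text
time: 15.07
tool_pos: [0.4497, 0.1625, 0.0812]
ee_rot: [3.14, 0.002, 0.123]
wrist_force: [1.2, 0.0, 0.3]
width: 0.0237
```

Run:
```python
from h import *
done("-0.374 0.039 0 0 0 0")
st();print(theta())
cv2.imwrite("pics/w15.png",vision.snapshot("wrist")["image"][:,:,::-1])
```

```text
t 15.07 pos [0.4497 0.1625 0.0812] rpy [3.14e+00 2.00e-03 1.23e-01] F [1.2 0.  0.3] w 0.0237 q [ 0.23 -0.01  1.72 -0.    1.43  0.11] err [-0.0017 -0.0014 -0.0008] cl [-0.0716  0.2105]
(np.float64(-0.0012905663592709393), np.float64(0.1000939247689902))
```

View pics/w15.png

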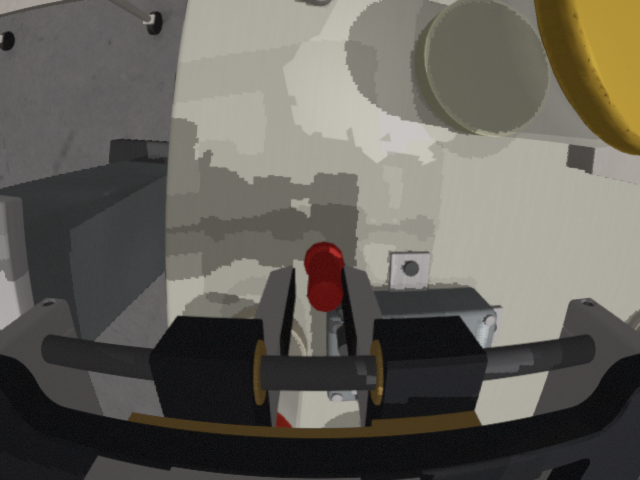

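Run:
```python
from h import *
H[1]+=.003
arc([.05,.15,.27,.39,.51,.63,.75,.87,.99,1.1,1.15],.004,.082)
```

```text
0.05 [ 0.0234 -0.0264 -0.    ]
0.15 [ 0.0593 -0.0442 -0.    ]
0.27 [ 0.1044 -0.0606 -0.    ]
0.39 [ 0.1511 -0.0716 -0.    ]
0.51 [ 0.1988 -0.0768 -0.    ]
0.63 [ 0.2469 -0.0763 -0.    ]
0.75 [ 0.2945 -0.0701 -0.    ]
0.87 [ 0.341  -0.0582 -0.    ]
0.99 [ 0.3857 -0.0409 -0.    ]
1.10 [ 0.4247 -0.0203 -0.    ]
1.15 [ 0.4416 -0.0096 -0.    ]
```

>>> servo_tool(targets="0.25 0.023 -0.026 0 0 0 0; 0.25 0.059 -0.044 0 0 0 0; 0.25 0.104 -0.06 0 0 0 0; 0.25 0.151 -0.072 0 0 0 0; 0.25 0.199 -0.077 0 0 0 0; 0.25 0.247 -0.076 0 0 0 0; 0.25 0.294 -0.07 0 0 0 0; 0.25 0.341 -0.058 0 0 0 0; 0.25 0.386 -0.041 0 0 0 0; 0.25 0.425 -0.02 0 0 0 0; 0.25 0.442 -0.01 0 0 0 0; 0.25 0.442 -0.01 0 0 0 0")

```text
time: 16.12
tool_pos: [0.5603, 0.1808, 0.08]
ee_rot: [-3.14, 0.004, 0.124]
wrist_force: [-3.3, 2.1, -0.8]
width: 0.0235
```

Run:
```python
from h import *
done("0.442 -0.01 0 0 0 0")
st();print(theta())
for n in ("wrist","top"): cv2.imwrite(f"pics/{n}16.png",vision.snapshot(n)["image"][:,:,::-1])
c=cv2.imread("pics/top16.png");cv2.imwrite("pics/top16c.png",cv2.resize(c[190:330,185:385],None,fx=4,fy=4,interpolation=cv2.INTER_CUBIC))
H[1]+=.003
arc([1.15,1.05,.92,.8,.67,.55,.43,.31,.2,.1,.05],-.004,.082)
```

```text
t 16.12 pos [0.5603 0.1808 0.08  ] rpy [-3.14   0.004  0.124] F [-3.3  2.1 -0.8] w 0.0235 q [0.22 0.23 1.46 0.   1.46 0.09] err [-0.0005  0.0008 -0.002 ] cl [0.0404 0.2151]
(np.float64(1.1665392073822245), np.float64(0.10323770777784089))
1.15 [-0.0277 -0.0164 -0.    ]
1.05 [-0.0636 -0.0341 -0.    ]
0.92 [-0.1125 -0.0517 -0.    ]
0.80 [-0.1594 -0.0622 -0.    ]
0.67 [-0.2111 -0.0671 -0.    ]
0.55 [-0.2591 -0.0657 -0.    ]
0.43 [-0.3066 -0.0585 -0.    ]
0.31 [-0.3529 -0.0457 -0.    ]
0.20 [-0.3936 -0.0292 -0.    ]
0.10 [-0.429  -0.0104 -0.    ]
0.05 [-4.459e-01  3.000e-04 -0.000e+00]
```

View pics/top16c.png

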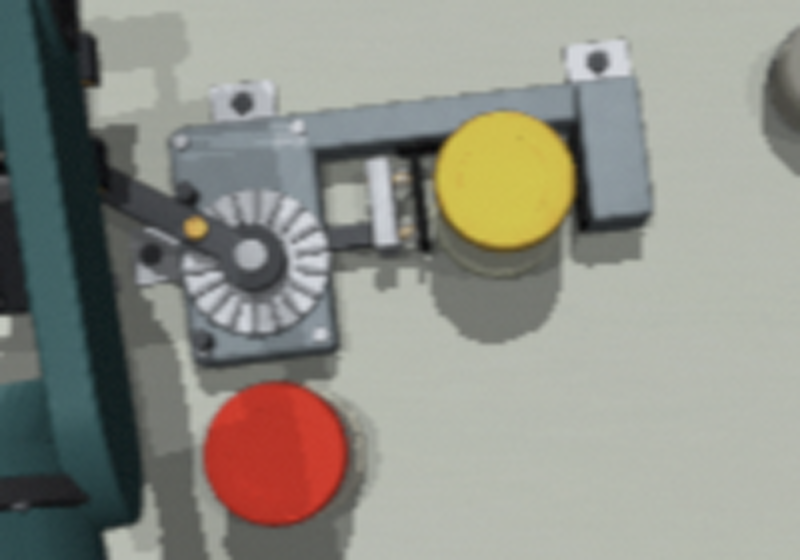

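View pics/wrist16.png

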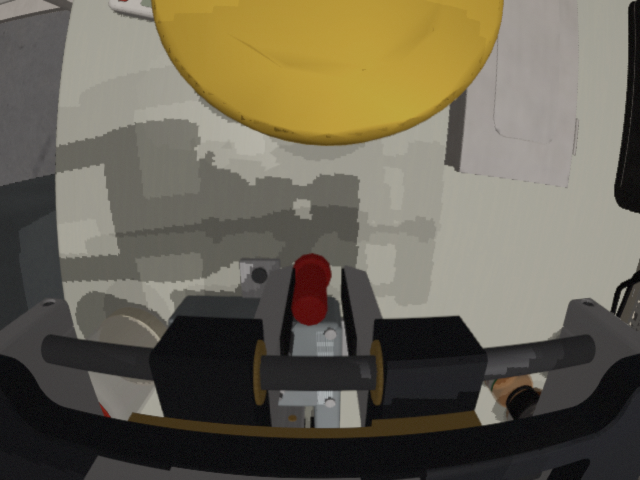

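>>> servo_tool(targets="0.25 -0.028 -0.016 0 0 0 0; 0.25 -0.064 -0.034 0 0 0 0; 0.25 -0.112 -0.052 0 0 0 0; 0.25 -0.159 -0.062 0 0 0 0; 0.25 -0.211 -0.067 0 0 0 0; 0.25 -0.259 -0.066 0 0 0 0; 0.25 -0.307 -0.059 0 0 0 0; 0.25 -0.353 -0.046 0 0 0 0; 0.25 -0.394 -0.029 0 0 0 0; 0.25 -0.429 -0.01 0 0 0 0; 0.25 -0.443 0 0 0 0 0; 0.25 -0.443 0 0 0 0 0")

```text
time: 17.22
tool_pos: [0.45, 0.1657, 0.082]
ee_rot: [3.141, -0.001, 0.123]
wrist_force: [1.1, -0.2, 0.3]
width: 0.0236
```

Run:
```python
from h import *
done("-0.443 0 0 0 0 0")
H[1]+=.003
st();print(theta())
arc([.05,.15,.27,.39,.51,.63,.75,.87,.99,1.1,1.15],.004,.082)
```

```text
t 17.22 pos [0.45   0.1657 0.082 ] rpy [ 3.141e+00 -1.000e-03  1.230e-01] F [ 1.1 -0.2  0.3] w 0.0236 q [ 0.24 -0.01  1.72 -0.    1.43  0.11] err [-0.0008 -0.0006  0.    ] cl [-0.0709  0.2137]
(np.float64(0.005985984230840846), np.float64(0.0998147034199779))
0.05 [ 0.0244 -0.0164 -0.    ]
0.15 [ 0.0603 -0.0342 -0.    ]
0.27 [ 0.1054 -0.0506 -0.    ]
0.39 [ 0.1521 -0.0616 -0.    ]
0.51 [ 0.1998 -0.0668 -0.    ]
0.63 [ 0.2479 -0.0663 -0.    ]
0.75 [ 0.2955 -0.0601 -0.    ]
0.87 [ 0.342  -0.0482 -0.    ]
0.99 [ 0.3867 -0.0309 -0.    ]
1.10 [ 0.4257 -0.0103 -0.    ]
1.15 [ 4.426e-01  4.000e-04 -0.000e+00]
```

>>> servo_tool(targets="0.25 0.024 -0.016 0 0 0 0; 0.25 0.06 -0.034 0 0 0 0; 0.25 0.105 -0.051 0 0 0 0; 0.25 0.152 -0.062 0 0 0 0; 0.25 0.2 -0.067 0 0 0 0; 0.25 0.248 -0.066 0 0 0 0")

```text
time: 17.72
tool_pos: [0.5085, 0.193, 0.0807]
ee_rot: [-3.138, 0.006, 0.125]
wrist_force: [-6.9, 3.3, 2.9]
width: 0.0236
```

>>> servo_tool(targets="0.25 0.024 0.003 0 0 0 0; 0.25 0.048 0.006 0 0 0 0; 0.25 0.072 0.012 0 0 0 0; 0.25 0.094 0.018 0 0 0 0")

```text
time: 18.05
tool_pos: [0.5325, 0.1909, 0.0801]
ee_rot: [-3.139, 0.006, 0.125]
wrist_force: [-5.2, 2.4, 2.1]
width: 0.0231
```

Run:
```python
from h import *
done("0.248 -0.066 0 0 0 0")
done("0.094 0.018 0 0 0 0")
H[1]+=.003
st();print(theta())
for n in ("wrist","top"): cv2.imwrite(f"pics/{n}17.png",vision.snapshot(n)["image"][:,:,::-1])
c=cv2.imread("pics/top17.png");cv2.imwrite("pics/top17c.png",cv2.resize(c[190:330,185:385],None,fx=4,fy=4,interpolation=cv2.INTER_CUBIC))
arc([.87,.93,.99,1.05,1.1,1.15,1.2],.004,.082)
```

```text
t 18.05 pos [0.5325 0.1909 0.0801] rpy [-3.139  0.006  0.125] F [-5.2  2.4  2.1] w 0.0231 q [0.24 0.18 1.52 0.   1.45 0.12] err [-0.0017  0.002  -0.0019] cl [0.0141 0.2285]
(np.float64(0.8897998014976032), np.float64(0.10171082969508619))
0.87 [-0.     -0.0002 -0.    ]
0.93 [ 0.0226  0.0078 -0.    ]
0.99 [ 0.0447  0.0171 -0.    ]
1.05 [ 0.0663  0.0278 -0.    ]
1.10 [ 0.0837  0.0377 -0.    ]
1.15 [ 0.1006  0.0484 -0.    ]
1.20 [ 0.1169  0.0599 -0.    ]
```

View pics/top17c.png

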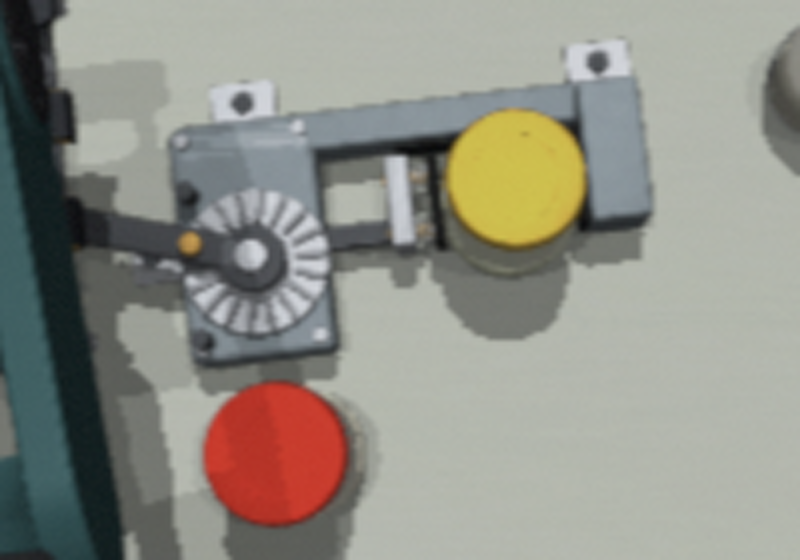

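>>> servo_tool(targets="0.25 0.022 0.008 0 0 0 0; 0.25 0.045 0.017 0 0 0 0; 0.25 0.066 0.028 0 0 0 0; 0.25 0.084 0.038 0 0 0 0; 0.25 0.1 0.048 0 0 0 0; 0.25 0.1 0.048 0 0 0 0")

```text
time: 18.65
tool_pos: [0.5592, 0.1814, 0.0798]
ee_rot: [-3.139, 0.006, 0.124]
wrist_force: [-3.4, 2.3, 0.4]
width: 0.0237
```

Run:
```python
from h import *
done("0.1 0.048 0 0 0 0")
H[1]+=.003
st();print(theta())
for n in ("wrist","top"): cv2.imwrite(f"pics/{n}18.png",vision.snapshot(n)["image"][:,:,::-1])
c=cv2.imread("pics/top18.png");cv2.imwrite("pics/top18c.png",cv2.resize(c[190:330,185:385],None,fx=4,fy=4,interpolation=cv2.INTER_CUBIC))
arc([1.15,1.05,.92,.8,.67,.55,.43,.31,.2,.1,.05],-.004,.082)
```

```text
t 18.65 pos [0.5592 0.1814 0.0798] rpy [-3.139  0.006  0.124] F [-3.4  2.3  0.4] w 0.0237 q [0.22 0.23 1.46 0.   1.46 0.09] err [-0.0013  0.0013 -0.0022] cl [0.0394 0.2157]
(np.float64(1.1707140934138873), np.float64(0.10070939381950043))
1.15 [-0.0267 -0.0164 -0.    ]
1.05 [-0.0626 -0.0341 -0.    ]
0.92 [-0.1115 -0.0517 -0.    ]
0.80 [-0.1584 -0.0622 -0.    ]
0.67 [-0.2101 -0.0671 -0.    ]
0.55 [-0.2581 -0.0657 -0.    ]
0.43 [-0.3056 -0.0585 -0.    ]
0.31 [-0.3519 -0.0457 -0.    ]
0.20 [-0.3926 -0.0292 -0.    ]
0.10 [-0.428  -0.0104 -0.    ]
0.05 [-4.449e-01  3.000e-04 -0.000e+00]
```

View pics/top18c.png

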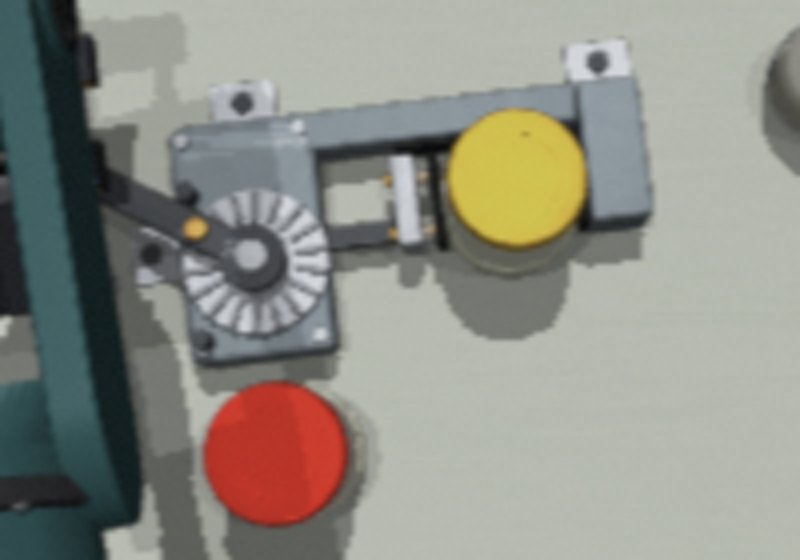

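View pics/wrist18.png

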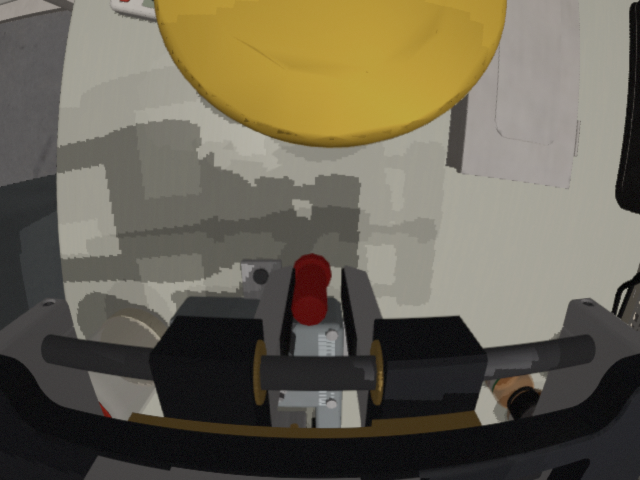

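>>> servo_tool(targets="0.25 -0.027 -0.016 0 0 0 0; 0.25 -0.063 -0.034 0 0 0 0; 0.25 -0.112 -0.052 0 0 0 0; 0.25 -0.159 -0.062 0 0 0 0; 0.25 -0.21 -0.067 0 0 0 0; 0.25 -0.258 -0.066 0 0 0 0; 0.25 -0.306 -0.059 0 0 0 0; 0.25 -0.352 -0.046 0 0 0 0; 0.25 -0.393 -0.029 0 0 0 0; 0.25 -0.428 -0.01 0 0 0 0; 0.25 -0.442 0 0 0 0 0; 0.25 -0.442 0 0 0 0 0")

```text
time: 19.75
tool_pos: [0.45, 0.1657, 0.0816]
ee_rot: [3.141, -0.0, 0.123]
wrist_force: [0.9, 0.9, 0.1]
width: 0.0235
```

>>> servo_tool(targets="0.25 0.024 -0.016 0 0 0 0; 0.25 0.042 -0.025 0 0 0 0; 0.25 0.06 -0.034 0 0 0 0; 0.25 0.082 -0.043 0 0 0 0; 0.25 0.105 -0.051 0 0 0 0")

```text
time: 20.17
tool_pos: [0.473, 0.183, 0.0813]
ee_rot: [-3.14, 0.007, 0.124]
wrist_force: [-8.7, 0.3, 6.2]
width: 0.0238
```

Run:
```python
from h import *
done("-0.442 0 0 0 0 0");done("0.105 -0.051 0 0 0 0")
H[1]+=.003
st();print(theta())
arc([.27,.33,.39,.45,.51,.57,.63,.69,.75,.81,.87,.93,.99],.004,.082)
```

```text
t 20.17 pos [0.473  0.183  0.0813] rpy [-3.14   0.007  0.124] F [-8.7  0.3  6.2] w 0.0238 q [0.26 0.06 1.65 0.   1.44 0.13] err [-0.0024  0.0007 -0.0007] cl [-0.046  0.228]
(np.float64(0.2908413780362612), np.float64(0.10179013308255118))
0.27 [ 0.0004  0.0004 -0.    ]
0.33 [ 0.0236 -0.0058 -0.    ]
0.39 [ 0.0471 -0.0106 -0.    ]
0.45 [ 0.0709 -0.0139 -0.    ]
0.51 [ 0.0948 -0.0158 -0.    ]
0.57 [ 0.1189 -0.0163 -0.    ]
0.63 [ 0.1429 -0.0153 -0.    ]
0.69 [ 0.1667 -0.0129 -0.    ]
0.75 [ 0.1905 -0.0091 -0.    ]
0.81 [ 0.2139 -0.0039 -0.    ]
0.87 [ 0.237   0.0028 -0.    ]
0.93 [ 0.2596  0.0108 -0.    ]
0.99 [ 0.2817  0.0201 -0.    ]
```

>>> servo_tool(targets="0.25 0.012 -0.003 0 0 0 0; 0.25 0.024 -0.006 0 0 0 0; 0.25 0.036 -0.008 0 0 0 0; 0.25 0.047 -0.011 0 0 0 0; 0.25 0.047 -0.011 0 0 0 0")

```text
time: 20.58
tool_pos: [0.4842, 0.1885, 0.0812]
ee_rot: [-3.138, 0.007, 0.125]
wrist_force: [-7.9, 3.9, 5.6]
width: 0.0232
```

Run:
```python
from h import *
done("0.047 -0.011 0 0 0 0")
H[1]+=.003
st();print(theta())
```

```text
t 20.58 pos [0.4842 0.1885 0.0812] rpy [-3.138  0.007  0.125] F [-7.9  3.9  5.6] w 0.0232 q [0.26 0.08 1.63 0.   1.44 0.13] err [-0.0024  0.002  -0.0007] cl [-0.0341  0.2321]
(np.float64(0.41297470282758647), np.float64(0.10285364360181418))
```

>>> servo_tool(targets="0.25 0.012 -0.002 0 0 0 0; 0.25 0.024 -0.003 0 0 0 0; 0.25 0.036 -0.004 0 0 0 0; 0.25 0.048 -0.005 0 0 0 0; 0.25 0.048 -0.005 0 0 0 0")

```text
time: 21.0
tool_pos: [0.4957, 0.1916, 0.0809]
ee_rot: [-3.137, 0.007, 0.125]
wrist_force: [-8.9, 5.0, 4.6]
width: 0.0236
```

Run:
```python
from h import *
done("0.048 -0.005 0 0 0 0")
H[1]+=.003
st();print(theta())
for n in ("wrist","top"): cv2.imwrite(f"pics/{n}19.png",vision.snapshot(n)["image"][:,:,::-1])
c=cv2.imread("pics/top19.png");cv2.imwrite("pics/top19c.png",cv2.resize(c[190:330,185:385],None,fx=4,fy=4,interpolation=cv2.INTER_CUBIC))
```

```text
t 21.00 pos [0.4957 0.1916 0.0809] rpy [-3.137  0.007  0.125] F [-8.9  5.   4.6] w 0.0236 q [0.26 0.11 1.6  0.01 1.44 0.13] err [-0.0027  0.0024 -0.0011] cl [-0.0224  0.2337]
(np.float64(0.5281788750714744), np.float64(0.10299873129229316))
```

View pics/top19c.png

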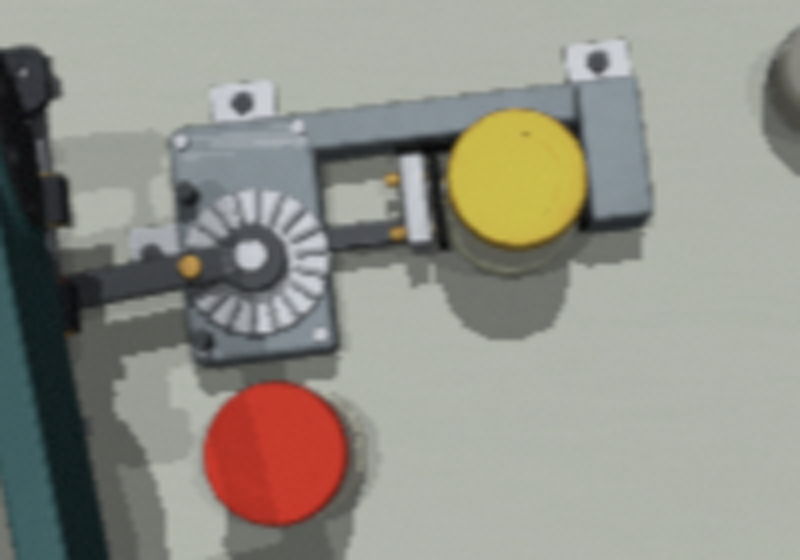

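>>> servo_tool(targets="0.25 0.01 0 0 0 0 0; 0.25 0.02 0 0 0 0 0; 0.25 0.03 0 0 0 0 0; 0.25 0.03 0 0 0 0 0")

```text
time: 21.43
tool_pos: [0.5029, 0.1926, 0.0806]
ee_rot: [-3.137, 0.008, 0.125]
wrist_force: [-8.7, 4.9, 2.6]
width: 0.0236
```

Run:
```python
from h import *
done("0.03 0 0 0 0 0")
H[1]+=.003
st();print(theta())
```

```text
t 21.43 pos [0.5029 0.1926 0.0806] rpy [-3.137  0.008  0.125] F [-8.7  4.9  2.6] w 0.0236 q [0.26 0.13 1.58 0.01 1.44 0.13] err [-0.0029  0.0025 -0.0014] cl [-0.0151  0.2339]
(np.float64(0.5992114618377243), np.float64(0.1028520577425749))
```

>>> servo_tool(targets="0.25 0.01 0.001 0 0 0 0; 0.25 0.02 0.002 0 0 0 0; 0.25 0.03 0.003 0 0 0 0; 0.25 0.03 0.003 0 0 0 0")

```text
time: 21.77
tool_pos: [0.5104, 0.1928, 0.0804]
ee_rot: [-3.137, 0.008, 0.125]
wrist_force: [-7.9, 4.2, 2.1]
width: 0.0233
```

Run:
```python
from h import *
done("0.03 0.003 0 0 0 0")
H[1]+=.003
st();print(theta())
```

```text
t 21.77 pos [0.5104 0.1928 0.0804] rpy [-3.137  0.008  0.125] F [-7.9  4.2  2.1] w 0.0233 q [0.25 0.14 1.56 0.01 1.44 0.13] err [-0.003   0.0025 -0.0016] cl [-0.0076  0.2331]
(np.float64(0.6719649151277675), np.float64(0.10235027867455143))
```

>>> servo_tool(targets="0.25 0.01 0.001 0 0 0 0; 0.25 0.02 0.003 0 0 0 0; 0.25 0.03 0.005 0 0 0 0; 0.25 0.03 0.005 0 0 0 0")

```text
time: 22.1
tool_pos: [0.5179, 0.1925, 0.0802]
ee_rot: [-3.137, 0.008, 0.125]
wrist_force: [-8.1, 4.5, 1.8]
width: 0.0238
```

Run:
```python
from h import *
done("0.03 0.005 0 0 0 0")
H[1]+=.003
st();print(theta())
c=vision.snapshot("top")["image"][:,:,::-1];cv2.imwrite("pics/top20c.png",cv2.resize(c[200:270,230:350],None,fx=6,fy=6,interpolation=cv2.INTER_CUBIC))
```

```text
t 22.10 pos [0.5179 0.1925 0.0802] rpy [-3.137  0.008  0.125] F [-8.1  4.5  1.8] w 0.0238 q [0.25 0.16 1.55 0.01 1.45 0.12] err [-0.0031  0.0025 -0.0018] cl [-0.0003  0.2319]
(np.float64(0.7451271732310641), np.float64(0.10197235948972369))
```

View pics/top20c.png

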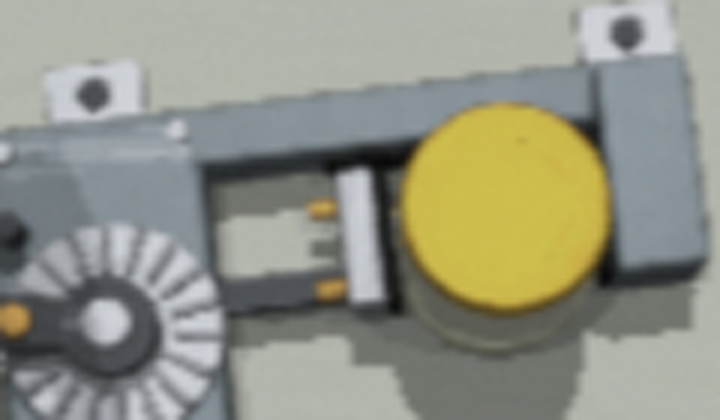

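>>> servo_tool(targets="0.25 0.01 0.002 0 0 0 0; 0.25 0.02 0.004 0 0 0 0; 0.25 0.02 0.004 0 0 0 0")

```text
time: 22.4
tool_pos: [0.5222, 0.1927, 0.0801]
ee_rot: [-3.136, 0.01, 0.125]
wrist_force: [-9.8, 6.7, 2.7]
width: 0.0235
```

Run:
```python
from h import *
done("0.02 0.004 0 0 0 0")
H[1]+=.003
st();print(theta())
```

```text
t 22.40 pos [0.5222 0.1927 0.0801] rpy [-3.136  0.01   0.125] F [-9.8  6.7  2.7] w 0.0235 q [0.25 0.17 1.54 0.01 1.45 0.12] err [-0.0039  0.0031 -0.0018] cl [0.004  0.2315]
(np.float64(0.7871077064172467), np.float64(0.10231508758391959))
```

>>> servo_tool(targets="0.25 0.01 0.003 0 0 0 0; 0.25 0.02 0.006 0 0 0 0; 0.25 0.02 0.006 0 0 0 0")

```text
time: 22.65
tool_pos: [0.5264, 0.1923, 0.0801]
ee_rot: [-3.135, 0.012, 0.125]
wrist_force: [-13.3, 6.8, 4.3]
width: 0.0236
```

Run:
```python
from h import *
done("0.02 0.006 0 0 0 0")
H[1]+=.003
st();print(theta())
```

```text
t 22.65 pos [0.5264 0.1923 0.0801] rpy [-3.135  0.012  0.125] F [-13.3   6.8   4.3] w 0.0236 q [0.24 0.18 1.52 0.01 1.45 0.12] err [-0.0048  0.0036 -0.0019] cl [0.0082 0.2307]
(np.float64(0.8285135288265093), np.float64(0.102341878314996))
```

Run:
```python
from h import *
c=vision.snapshot("top")["image"][:,:,::-1];cv2.imwrite("pics/top21c.png",cv2.resize(c[200:270,230:350],None,fx=6,fy=6,interpolation=cv2.INTER_CUBIC))
st();print(theta())
```

```text
t 22.70 pos [0.5263 0.1923 0.0801] rpy [-3.135  0.012  0.126] F [-11.8   8.5   3.3] w 0.0234 q [0.24 0.18 1.52 0.01 1.45 0.12] err [-0.0049  0.0036 -0.0019] cl [0.0081 0.2307]
(np.float64(0.8216367917339644), np.float64(0.1052620826515954))
```

View pics/top21c.png

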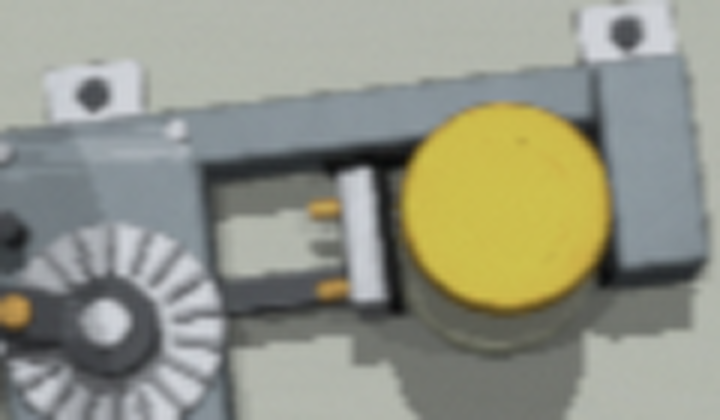

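>>> servo_tool(targets="0.25 -0.015 -0.004 0 0 0 0; 0.25 -0.03 -0.008 0 0 0 0; 0.4 -0.03 -0.008 0 0 0 0; 0.5 -0.03 -0.008 0 0 0 0; 0.5 -0.03 -0.008 0 0 0 0; 0.5 -0.03 -0.008 -0.05 0 0 0; 0.5 -0.03 -0.008 -0.15 0 0 0; 0.5 -0.03 -0.008 -0.28 0 0 0; 0.5 -0.03 -0.008 -0.4 0 0 0; 0.5 -0.03 -0.008 -0.48 0 0 0; 0.5 -0.03 -0.008 -0.48 0 0 0; 0.5 -0.03 -0.008 -0.48 0 0 0")

```text
time: 23.7
tool_pos: [0.5246, 0.1895, 0.204]
ee_rot: [-3.141, -0.005, 0.123]
wrist_force: [0.1, -1.3, -0.8]
width: 0.0468
```

Run:
```python
from h import *
done("-0.03 -0.008 -0.48 0 0 0")
st()
for n in ("wrist","scene","top"): 
    c=vision.snapshot(n)["image"][:,:,::-1];cv2.imwrite(f"pics/{n}22.png",c)
    if n=="scene": cv2.imwrite("pics/scene22c.png",cv2.resize(c[180:330,220:420],None,fx=4,fy=4,interpolation=cv2.INTER_CUBIC))
    if n=="top": cv2.imwrite("pics/top22c.png",cv2.resize(c[190:330,185:385],None,fx=4,fy=4,interpolation=cv2.INTER_CUBIC))
```

```text
t 23.70 pos [0.5246 0.1895 0.204 ] rpy [-3.141 -0.005  0.123] F [ 0.1 -1.3 -0.8] w 0.0468 q [ 0.25  0.1   1.36 -0.    1.68  0.12] err [ 0.0011 -0.0002  0.002 ] cl [0.0061 0.2281]
```

View pics/scene22c.png

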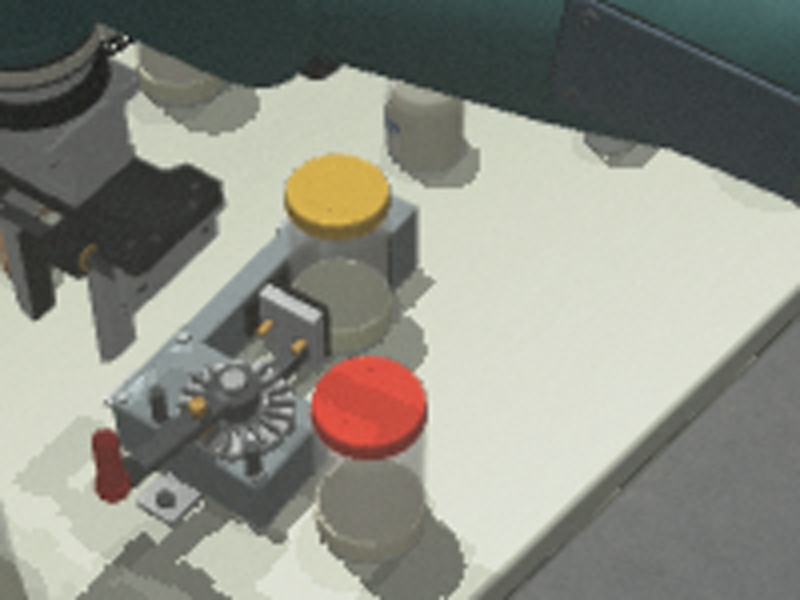

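View pics/top22c.png

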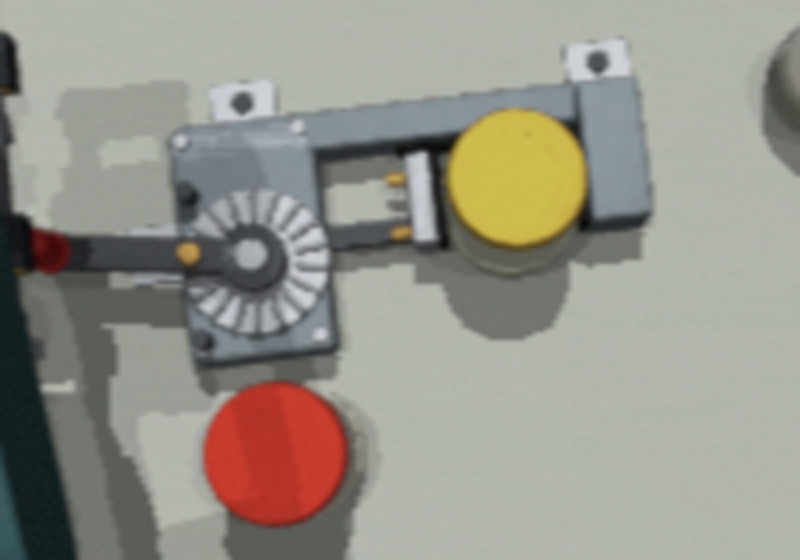

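View pics/wrist22.png

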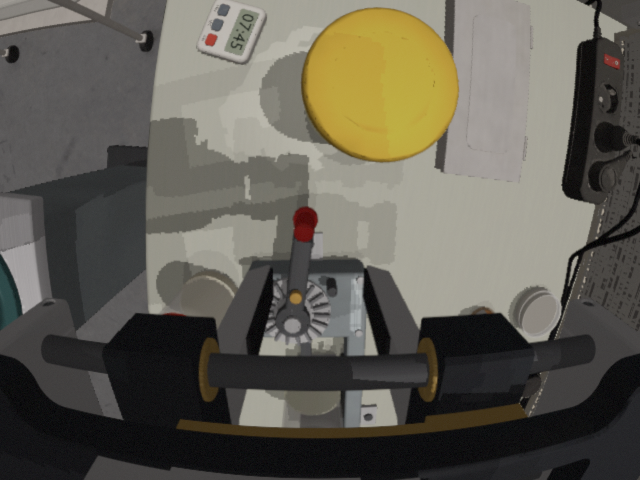

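Run:
```python
from h import *
t=vision.snapshot("top");c=vision.snapshot("scene")
a=ray(t,(185+516/4,190+178/4),.127);b=ray(c,(220+338/4,180+192/4),.127)
print(w2c(a),w2c(b));st()
robot.close_job()
```

```text
[-0.00068051 -0.00287368] [-0.00326125  0.00193424]
t 23.95 pos [0.5223 0.1893 0.1993] rpy [3.141 0.004 0.124] F [-0.3  0.7  0. ] w 0.0471 q [ 0.25  0.1   1.36 -0.    1.68  0.12] err [-0.0012 -0.0005 -0.0026] cl [0.0038 0.2281]
the job is handed in; nothing more can be done
```

The gold-lidded jar is in the clamp and gripped, and I've handed the job in at about 24 s of the 72 s allowed. No verdict was reported.

**How I did it:** I gripped the jar low and slid it to the mouth. Then I pushed it in at about 39 mm height with the fingers part-open, until the force rose to 8 N at the back stop. I worked the lever through two full swings and part of a third. I stopped when the force on the post jumped from about 8–9 N to about 13 N before the lever's back stop. Then I backed off, opened the fingers and lifted clear.

**Last checks:**
- **Jar position:** in the last pictures the jar stands upright in the pocket. The top camera puts its centre about 1.5 mm from the pocket point and the scene camera about 7 mm, so the two disagree by about 5 mm.
- **Grip:** the pad looks fully pressed in. I had no direct reading of the jaw force, so this rests on the pictures and the force on the post.
- **Other items:** the red-lidded jar is at the same pixels as before. The bottle looks unmoved. The beaker was partly hidden by the arm in the last scene view, but the arm never came near it.
- **Robot:** the gripper is clear and the wrist force reads about zero.

**Clamp correction:** the back stop was about 4–5 mm deeper than my first measurement of the clamp. I shifted the clamp position by 4 mm before working the lever.

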